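Load the bar-snack tins into the queue lane

ROBOT

A 6-joint arm with a two-finger parallel gripper is mounted at the origin on a cart in front of the work surface, level with it; the furniture and walls round the work are solid. World frame = base frame: x ahead of the robot, y to its left, z up, the work surface at z = 0. Lengths are in mm, angles in degrees, forces in N, time in s.
With the tool pointing down it reaches from about 300 to 850 mm from the base axis. Payload 4.2 kg.
Tool frame: the origin (TCP) lies at the very end of the fingers, on their centre line; the grasp point (between the pads) lies 19 mm behind it; z points along the fingers, y is the direction in which the jaws open and shut (so a half turn about z gives the same grasp; the last joint's range is limited). The gripper opens to 91 mm and grips with 3 to 60 N. Pads are 32 mm wide; open, the fingers measure 118 mm over their backs; the gripper's body (76 mm by 178 mm) begins 60 mm behind the grasp point.
Start: joints at [68.927, 18.312, 89.639, -0, 72.044, -1.146], TCP at [195.98, 540.588, 213.976] pointing down, gripper open.
Joint ranges: [-177.97, 177.97], [-48.28, 115.42], [12.27, 149.76], [-77.06, 257.06], [2.81, 150.46], [-146.56, 146.56]. Speed limits (degrees/s): [147.25, 147.25, 180, 180, 180, 180].

INTERFACE

Orientations are given as [roll, pitch, yaw] about the fixed x, y, z axes, in that order (R = Rz(yaw) Ry(pitch) Rx(roll)).
In Python, from workcell import env gives the robot as it stands. The module is installed in compiled form; this text tells all that it offers.
- The arm moves only by the tool arm_command, never from a script. Its argument "targets" is a list of rows, each a list of 5 numbers: the closure, from 0 (fully open) to 1 (shut), then the shift along the tool's x, y, z each as a share of 50 cm, from -1 to 1, then the turn about the tool's z as a share of pi/4 rad, from -1 to 1. A call has 1 to 8 rows; each row is the pose to reach, as a shift and turn from the pose measured when the call began, along the tool's axes at that moment; what a row does not reach only later rows make up. A row lasts 1/12 s, in which the tool goes at most 41.7 mm and 7.16 degrees, less where a joint would pass 70% of its speed; a pose out of reach is approached as far as the arm can. A call with a number of a shift or a turn outside -1 to 1 is refused whole. A call with a gripper value outside its range is refused whole. The fingers move at their own pace and stop on an object; "squeeze" is the grip in N (left out, the last holds). Time passes only in rows, so rows that repeat a pose let the fingers close. It gives the time, the measured TCP pose, the force and the opening at its end, in the units of the state.
- env.state(): the state, without advancing time (a new reading comes with each control period).
- env.grab_frame(name): name is "side" or "top" or "wrist"; returns the picture (384x512x3 uint8, red, green, blue); there is no depth.
- env.camera_params(name): a dict with "camera_matrix" (3x3 intrinsics, pixels), "R" (3x3) and "t" (3): a world point X has camera coordinates R X + t; the wrist camera has in their place "hand_eye" (4x4, takes a point from camera to tool coordinates, whose origin is the TCP and whose axes are the flange's). Camera axes: x right, y down, z forward; pixel columns grow to the right and rows downward; lengths in mm; the calibration is good to about 2 mm. The wrist camera is an equidistant fisheye: a pixel r from the principal point sees the ray r / f radians off the axis. A picture is of the moment at which its call begins: read the wrist's pose just before it. camera_params takes no time and is no camera call.
- env.job_done(): hands the job in, once; it reports no verdict.
The state is a dict: "time_s": time; "qpos": joint angles; "qvel": joint speeds; "effort": joint torques, N m; "ee_pos": TCP position; "ee_rot": TCP orientation; "force": force on the tool from outside, world axes, zero at the start; "torque": the same for the moment, N m; "gripper_width": finger opening in mm.
Only numpy, scipy, OpenCV 4.12 (cv2) and the standard library are available. Lean on these libraries where they do the work, as an engineer would, in place of code of your own. Each camera call takes 0.05 s, during which the arm holds its last target.

TASK

Load every green snack tin into the queue lane: stand up the fallen ones lid up, put each down against the fence at the open mouth of the lane, and slide it upright along the fence, so that the tins end up standing on the board in one closed row from the end stop, between fence and kerb, and released. Never lift a tin in or over the kerbed part of the lane; handle the thin tins gently so that none is dented, and leave the other things on the freezer where they are.

Things in the scene. Friction and masses are not known exactly. Their poses are not given: they have to be found in the camera images.
- lane: queue lane fixed on the pale board, no floor or roof. Origin on the board top at the end stop's inner face, midway from fence to kerb; y runs along the lane from stop to mouth (about world +y, left), x points at the fence, away from the robot. Fence: dark wood, 47 mm high, inner face x = 34 mm, 10 mm thick, y = -12..350 mm. Stop: black, 30 mm high, y = -12..0. Kerb: dark wood, 18 mm high, inner face x = -34 mm, 10 mm thick, y = -12..234 mm
- lane_mouth (a point): point on the board top (29 mm above the freezer top, level) in the lane's mouth, on the centre line, 292 mm from the end stop (lane y = 292 mm, x = 0). The mouth, lane y = 234 to 350 mm, has the fence but no kerb. Tins standing in touch from the stop have their centres at about lane y = 29, 86, 144 and 201 mm
- tin_a: thin-walled round tin with green and gold label, a cylinder 57.4 mm in diameter and 72 mm tall, about 0.18 kg; origin at the centre of its bottom, own z axis along the tin from bottom to lid. Dents if a pad squeezes it with over 60 N (25 N holds it). May be absent. At the start it lies on its side on the board, lid to the left or half left towards the robot (axis level, 28.7 mm above it), and can roll
- tin_b: thin-walled round tin with green and gold label, a cylinder 57.4 mm in diameter and 72 mm tall, about 0.18 kg; origin at the centre of its bottom, own z axis along the tin from bottom to lid. Dents if a pad squeezes it with over 60 N (25 N holds it). May be absent. At the start it lies on its side on the board, lid to the right or half right towards the robot (axis level, 28.7 mm above it), and can roll
- tin_c: thin-walled round tin with green and gold label, a cylinder 57.4 mm in diameter and 72 mm tall, about 0.18 kg; origin at the centre of its bottom, own z axis along the tin from bottom to lid. Dents if a pad squeezes it with over 60 N (25 N holds it). May be absent. At the start it stands upright on the board
- tin_d: thin-walled round tin with green and gold label, a cylinder 57.4 mm in diameter and 72 mm tall, about 0.18 kg; origin at the centre of its bottom, own z axis along the tin from bottom to lid. Dents if a pad squeezes it with over 60 N (25 N holds it). May be absent. At the start it stands upright on the board
- tape_roll: bystander to leave where it stands: roll of brown tape lying flat, 96 mm across, 25 mm high, origin at its underside
- milk_pitcher: bystander to leave where it stands: small steel milk pitcher, 69x98x80 mm, origin at its underside
- kitchen_timer: bystander to leave where it stands: red and white round timer, 62 mm across, 38 mm high, origin at its underside
- mug: bystander to leave where it stands: green and white mug, 65x91x55 mm, origin at its underside

How it is judged (in metres and radians):
At the end, for the whole second after the job is handed in: Every tin present stands upright (0.1 rad, lid up), at rest on the board, within 10 mm of the lane's centre line, in a closed row: from the end stop's inner face one tin's centre is at 20-38 mm, one at 70-100 mm, one at 125-162 mm, and all below 222 mm ((y of tin_a in the frame of lane between 0.02 and 0.038 m or y of tin_b in the frame of lane between 0.02 and 0.038 m or y of tin_c in the frame of lane between 0.02 and 0.038 m or y of tin_d in the frame of lane between 0.02 and 0.038 m) and (y of tin_a in the frame of lane between 0.07 and 0.1 m or y of tin_b in the frame of lane between 0.07 and 0.1 m or y of tin_c in the frame of lane between 0.07 and 0.1 m or y of tin_d in the frame of lane between 0.07 and 0.1 m) and (y of tin_a in the frame of lane between 0.125 and 0.162 m or y of tin_b in the frame of lane between 0.125 and 0.162 m or y of tin_c in the frame of lane between 0.125 and 0.162 m or y of tin_d in the frame of lane between 0.125 and 0.162 m) and y of tin_a in the frame of lane between 0.02 and 0.222 m and x of tin_a in the frame of lane between -0.01 and 0.01 m and height (world z) of each of tin_a, tin_b, tin_c, tin_d below 0.035 m and angle between each of tin_a, tin_b, tin_c, tin_d's own z axis and vertical below 0.1 rad and linear speed of each of tin_a, tin_b, tin_c, tin_d below 0.02 m/s and y of tin_b in the frame of lane between 0.02 and 0.222 m and x of tin_b in the frame of lane between -0.01 and 0.01 m and y of tin_c in the frame of lane between 0.02 and 0.222 m and x of tin_c in the frame of lane between -0.01 and 0.01 m and y of tin_d in the frame of lane between 0.02 and 0.222 m and x of tin_d in the frame of lane between -0.01 and 0.01 m); the robot touches nothing.
It fails at once if an upright tin is held lifted in or over the kerbed part of the lane instead of being slid in from the mouth ((y of tin_a in the frame of lane between -0.02 and 0.215 m and x of tin_a in the frame of lane between -0.04 and 0.04 m and height (world z) of tin_a above 0.041 m and angle between tin_a's own z axis and vertical below 0.35 rad and contact force between the fingers and tin_a above 0.5 N) or (y of tin_b in the frame of lane between -0.02 and 0.215 m and x of tin_b in the frame of lane between -0.04 and 0.04 m and height (world z) of tin_b above 0.041 m and angle between tin_b's own z axis and vertical below 0.35 rad and contact force between the fingers and tin_b above 0.5 N) or (y of tin_c in the frame of lane between -0.02 and 0.215 m and x of tin_c in the frame of lane between -0.04 and 0.04 m and height (world z) of tin_c above 0.041 m and angle between tin_c's own z axis and vertical below 0.35 rad and contact force between the fingers and tin_c above 0.5 N) or (y of tin_d in the frame of lane between -0.02 and 0.215 m and x of tin_d in the frame of lane between -0.04 and 0.04 m and height (world z) of tin_d above 0.041 m and angle between tin_d's own z axis and vertical below 0.35 rad and contact force between the fingers and tin_d above 0.5 N)).
It fails at once if a tin is dented: the fingers press on it with more than 120 N in all (60 N a pad) (contact force between the fingers and tin_a above 120 N or contact force between the fingers and tin_b above 120 N or contact force between the fingers and tin_c above 120 N or contact force between the fingers and tin_d above 120 N).
It fails at once if one of the other things is moved more than 40 mm (distance of any of tape_roll, milk_pitcher, kitchen_timer, mug from where it was at the start of the episode above 0.04 m).
Of tin_a, tin_b, tin_c, tin_d only 3 to 4 are there at a start; the rules pass over those that are not, and their reading is None.
At some moment in a run one of tin_c, tin_d may be knocked a few centimetres aside while the robot is not near it.
It also fails if it takes over 210 s, if anything falls off the work surface, if the arm or the gripper's body presses on something with over 40 N, if the wrist force passes 120 N, or if a joint passes its speed limit or range.

## Working session

There is one attempt and no reset: what is moved stays moved. The work goes in short steps, Python scripts to look and compute and a tool call to move; the robot and the scene stay as the last step left them, time stands still between calls to the robot, and variables do not carry over. Pictures are saved under pics/ and viewed, and the job is handed in when it is done.

Besides the shell and the picture viewer there is one more tool, called as name([rows], argument=value, ...), one row to a line, values as JSON. arm_command: Moves the arm, as the interface text tells. Shift numbers are shares of 50 cm and turn numbers shares of pi/4 rad, none past 1 either way. Its arguments: {"type":"object","properties":{"targets":{"type":"array"},"squeeze":{"type":"number"}},"required":["targets"]}

```bash
mkdir -p pics; ls; python3 - <<'E'
from workcell import env
import cv2
s=env.state()
for k,v in s.items(): print(k,v)
for n in ("side","top","wrist"):
    p=env.camera_params(n)
    print(n,p)
    f=env.grab_frame(n)
    cv2.imwrite(f"pics/{n}0.png",cv2.cvtColor(f,cv2.COLOR_RGB2BGR))
E
```

```text
pics
time_s 0.0
qpos [ 6.89272588e+01  1.83523084e+01  8.97061376e+01  2.62582757e-03
  7.20437557e+01 -1.14811581e+00]
qvel [ 0.04856874 -0.00658224 -0.00211784 -0.02559432 -0.06469938  0.06672637]
effort [ 2.27352008e-03 -4.12478435e+01 -2.31972903e+01  7.30397925e-02
  4.57240990e-02 -1.51472696e-04]
ee_pos [195.77617388 540.11026609 213.11541241]
ee_rot [-1.79897869e+02 -4.54380044e-03  1.60074559e+02]
force [ 1.51753416 -0.53289227 -0.53991975]
torque [ 0.02821528 -0.01313183  0.01442231]
gripper_width 91.17647362263823
side {'camera_matrix': array([[429.50961301,   0.        , 255.95226529],
       [  0.        , 429.50961301, 194.25127315],
       [  0.        ,   0.        ,   1.        ]]), 'R': array([[-0.99831331, -0.05588059, -0.01574478],
       [-0.00611755,  0.37094093, -0.92863631],
       [ 0.05773313, -0.92697367, -0.37065712]]), 't': array([605.58078113,  52.4343905 , 982.07260281])}
top {'camera_matrix': array([[408.60741593,   0.        , 256.12361502],
       [  0.        , 408.60741593, 198.68016643],
       [  0.        ,   0.        ,   1.        ]]), 'R': array([[-3.68507867e-03, -9.99469616e-01,  3.23559267e-02],
       [-9.92721323e-01, -2.38620106e-04, -1.20433877e-01],
       [ 1.20377722e-01, -3.25642267e-02, -9.92193920e-01]]), 't': array([   5.15511417,  578.92995665, 1028.44136443])}
wrist {'camera_matrix': array([[297.31863964,   0.        , 254.00026163],
       [  0.        , 297.31863964, 190.94351772],
       [  0.        ,   0.        ,   1.        ]]), 'hand_eye': array([[ 2.32006370e-04, -9.54856724e-01, -2.97066629e-01,
         8.35880299e+01],
       [ 9.99999973e-01,  2.16991237e-04,  8.35193820e-05,
        -4.81721896e-02],
       [-1.52881882e-05, -2.97066640e-01,  9.54856749e-01,
        -1.70874392e+02],
       [ 0.00000000e+00,  0.00000000e+00,  0.00000000e+00,
         1.00000000e+00]])}
```

View pics/top0.png

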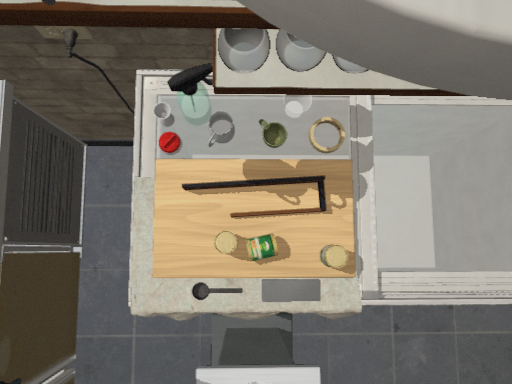

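View pics/side0.png

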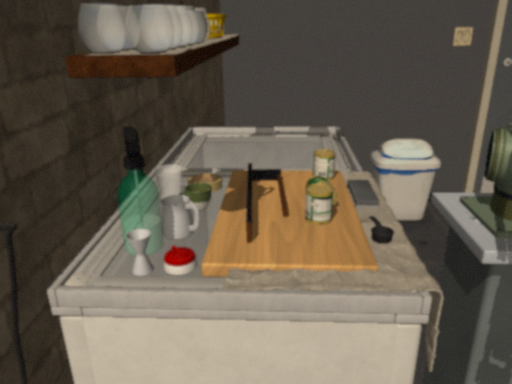

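View pics/wrist0.png

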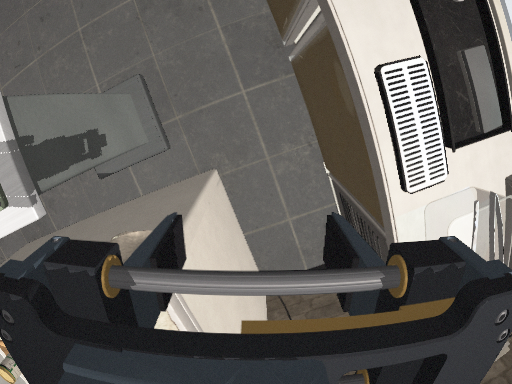

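```bash
python3 - <<'E'
import cv2
t=cv2.imread('pics/top0.png'); s=cv2.imread('pics/side0.png')
cv2.imwrite('pics/top0z.png',cv2.resize(t[155:285,150:360],None,fx=3.8,fy=3.8,interpolation=cv2.INTER_CUBIC))
cv2.imwrite('pics/side0z.png',cv2.resize(s[130:275,200:380],None,fx=4,fy=4,interpolation=cv2.INTER_CUBIC))
E
```

```text
(no output)
```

View pics/top0z.png

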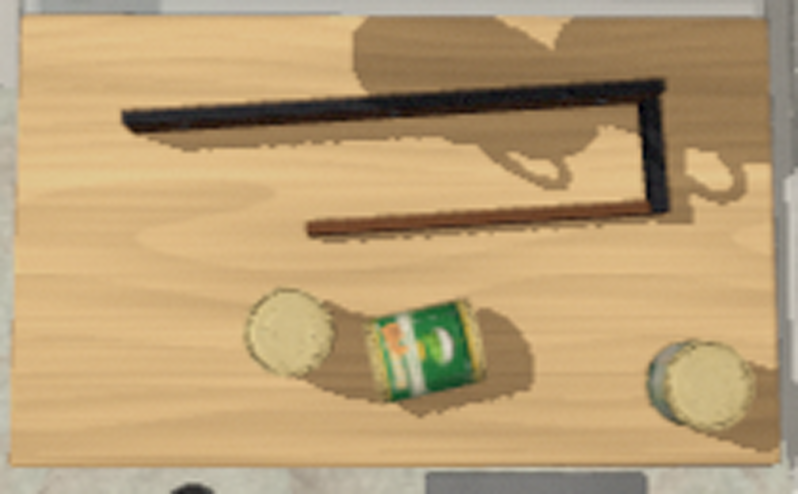

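View pics/side0z.png

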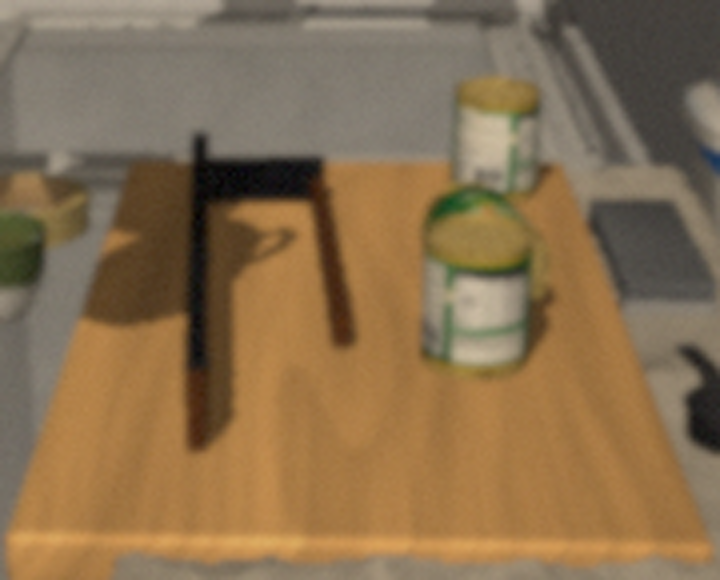

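```bash
cat > h.py <<'E'
import numpy as np, cv2
from scipy.spatial.transform import Rotation as Ro
from workcell import env
P={n:env.camera_params(n) for n in('side','top','wrist')}
def ray(n,u,v,st=None):
    p=P[n];K=p['camera_matrix']
    x=(u-K[0,2])/K[0,0];y=(v-K[1,2])/K[1,1]
    if n!='wrist':
        d=np.array([x,y,1]);R=p['R'];return -R.T@p['t'],R.T@d/np.linalg.norm(d)
    th=np.hypot(x,y);d=np.array([np.sin(th)*x/th if th else 0,np.sin(th)*y/th if th else 0,np.cos(th)])
    st=st or env.state();R=Ro.from_euler('xyz',st['ee_rot'],degrees=True).as_matrix()
    H=p['hand_eye'];return R@H[:3,3]+np.array(st['ee_pos']),R@H[:3,:3]@d
def at(n,u,v,z,st=None):
    o,d=ray(n,u,v,st);return (o+d*(z-o[2])/d[2]).round(1)
def tri(rs):
    A=np.zeros((3,3));b=np.zeros(3)
    for o,d in rs:
        M=np.eye(3)-np.outer(d,d);A+=M;b+=M@o
    X=np.linalg.solve(A,b);return X.round(1),[round(float(np.linalg.norm((np.eye(3)-np.outer(d,d))@(X-o))),1) for o,d in rs]
def proj(n,X,st=None):
    p=P[n];K=p['camera_matrix']
    if n!='wrist':
        c=p['R']@np.array(X)+p['t'];q=K@c;return (q[:2]/q[2]).round(1)
    st=st or env.state();R=Ro.from_euler('xyz',st['ee_rot'],degrees=True).as_matrix();H=p['hand_eye']
    c=H[:3,:3].T@(R.T@(np.array(X)-st['ee_pos'])-H[:3,3]);th=np.arctan2(np.hypot(c[0],c[1]),c[2]);r=np.hypot(c[0],c[1])
    return np.array([K[0,2]+K[0,0]*th*c[0]/r,K[1,2]+K[1,1]*th*c[1]/r]).round(1)
def go(X,yaw=None):
    """shares to write: tool-frame shift of TCP to X (mm) and turn to yaw(deg)"""
    st=env.state();R=Ro.from_euler('xyz',st['ee_rot'],degrees=True).as_matrix()
    s=R.T@(np.array(X)-st['ee_pos'])/500
    t=0
    if yaw is not None:
        cur=st['ee_rot'][2]; t=-((yaw-cur+180)%360-180)  # tool z down: turn sign
    print('shift',s.round(4),'turn share',round(t/45,4),'dist',round(float(np.linalg.norm(s)*500),1))
def snap(n,name,crop=None,f=1):
    st=env.state();im=cv2.cvtColor(env.grab_frame(n),cv2.COLOR_RGB2BGR);cv2.imwrite(f'pics/{name}.png',im)
    if crop:
        a,b,c,d=crop;cv2.imwrite(f'pics/{name}z.png',cv2.resize(im[b:d,a:c],None,fx=f,fy=f,interpolation=cv2.INTER_CUBIC))
    import json;json.dump({k:np.array(st[k]).tolist() for k in('ee_pos','ee_rot')},open(f'pics/{name}.json','w'))
    return st
def ld(name):
    import json;return json.load(open(f'pics/{name}.json'))
E
python3 - <<'E'
from h import *
T=lambda u,v:(150+u/3.8,155+v/3.8)
S=lambda u,v:(200+u/4,130+v/4)
for nm,p,z in [('C lid',(291,332),101),('D lid',(708,383),101),('A right top',(478,327),58),('A left top',(378,357),58),('A mid',(430,352),58+29),
  ('fence mouth top corner inner',(140,132),76),('fence/stop top inner corner',(640,100),76),('stop right',(662,85),76),('kerb mouth in',(310,222),47),('kerb stop in',(640,205),47)]:
    print(nm,at('top',*T(*p),z))
print(tri([ray('top',*T(291,332)),ray('side',*S(478,243))]))
print(tri([ray('top',*T(708,383)),ray('side',*S(499,97))]))
# board corners
print(tri([ray('top',*T(12,463)),ray('side',*S(712,540))]), tri([ray('top',*T(20,15)),ray('side',*S(12,535))]))
# fence mouth top end
print(tri([ray('top',*T(131,120)),ray('side',*S(199,368))]))
E
```

```text
C lid [465.2  77.7 101. ]
D lid [ 432.1 -186.8  101. ]
A right top [468.7 -44.2  58. ]
A left top [449.2  22.1  58. ]
A mid [452.3 -10.9  87. ]
fence mouth top corner inner [596.4 178.3  76. ]
fence/stop top inner corner [ 618.2 -152.1   76. ]
stop right [ 628.3 -167.1   76. ]
kerb mouth in [539.5  67.5  47. ]
kerb stop in [ 550.9 -156.    47. ]
(array([466.2,  78. ,  92.4]), [0.9, 0.9])
(array([ 431.8, -188.6,   93.4]), [0.2, 0.2])
(array([379.3, 266.4,  28. ]), [0.5, 0.5]) (array([685.2, 269.2,  26.6]), [0.0, 0.0])
(array([606.2, 185.3,  69.3]), [0.8, 0.8])
```

```bash
python3 - <<'E'
from h import *
go([350,250,230],170); go([470,20,230],180)
E
```

```text
shift [-0.4877 -0.4407 -0.0328] turn share -0.2206 dist 329.1
shift [-0.8701 -0.7913 -0.0323] turn share -0.4428 dist 588.3
```

arm_command([
  [0,-0.06,-0.055,-0.004,-0.03],
  [0,-0.12,-0.11,-0.008,-0.06],
  [0,-0.18,-0.165,-0.012,-0.09],
  [0,-0.24,-0.22,-0.016,-0.12],
  [0,-0.3,-0.275,-0.02,-0.15],
  [0,-0.36,-0.33,-0.024,-0.18],
  [0,-0.42,-0.38,-0.03,-0.2],
  [0,-0.48,-0.44,-0.033,-0.22],
], squeeze=10)

```text
time_s: 0.82
ee_pos: [346.9, 250.9, 230.3]
ee_rot: [-180.0, 0.0, 170.1]
force: [0.2, -0.2, -0.1]
gripper_width: 91.3
```

```bash
python3 - <<'E'
from h import *
go([450,20,230],180)
E
```

```text
shift [-0.2828 -0.4193  0.001 ] turn share -0.221 dist 252.9
```

Good tracking; continuing to a viewing pose.

arm_command([
  [0,-0.05,-0.07,0,-0.05],
  [0,-0.1,-0.14,0,-0.1],
  [0,-0.15,-0.21,0,-0.15],
  [0,-0.19,-0.28,0,-0.2],
  [0,-0.24,-0.35,0,-0.22],
  [0,-0.283,-0.42,0,-0.221],
  [0,-0.283,-0.42,0,-0.221],
])

```text
time_s: 1.4
ee_pos: [452.0, 14.2, 230.4]
ee_rot: [-179.8, 0.1, 179.7]
force: [0.4, 0.7, -0.7]
gripper_width: 91.1
```

```bash
python3 - <<'E'
from h import *
print(snap('wrist','w1')['ee_pos']); snap('top','t1')
im=cv2.imread('pics/w1.png'); cv2.imwrite('pics/w1z.png',cv2.resize(im,None,fx=1.55,fy=1.55,interpolation=cv2.INTER_CUBIC))
E
```

```text
[452.00646529  14.23922558 230.37720405]
```

View pics/w1z.png

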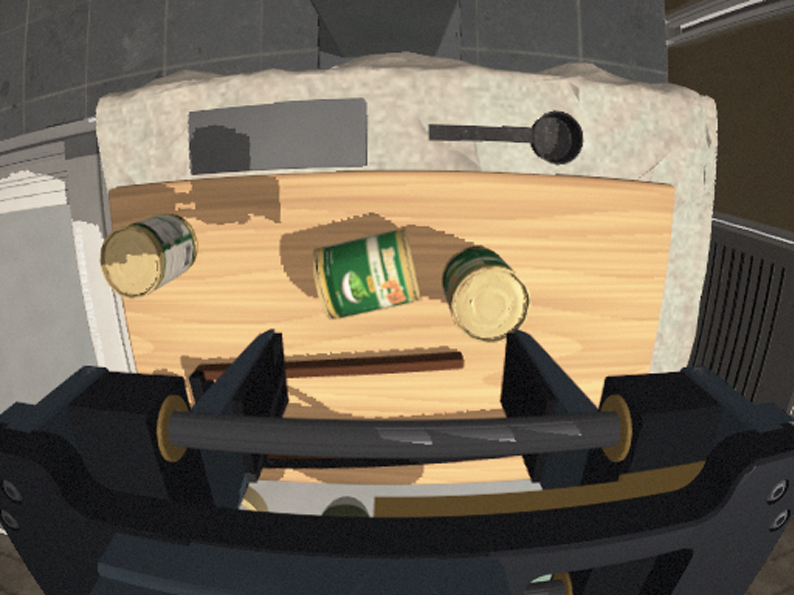

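```bash
python3 - <<'E'
import cv2
im=cv2.imread('pics/w1.png'); cv2.imwrite('pics/w1y.png',cv2.resize(im[130:230,190:350],None,fx=5,fy=5,interpolation=cv2.INTER_CUBIC))
cv2.imwrite('pics/w1x.png',cv2.resize(im[125:205,50:150],None,fx=5,fy=5,interpolation=cv2.INTER_CUBIC))
E
```

```text
(no output)
```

View pics/w1y.png

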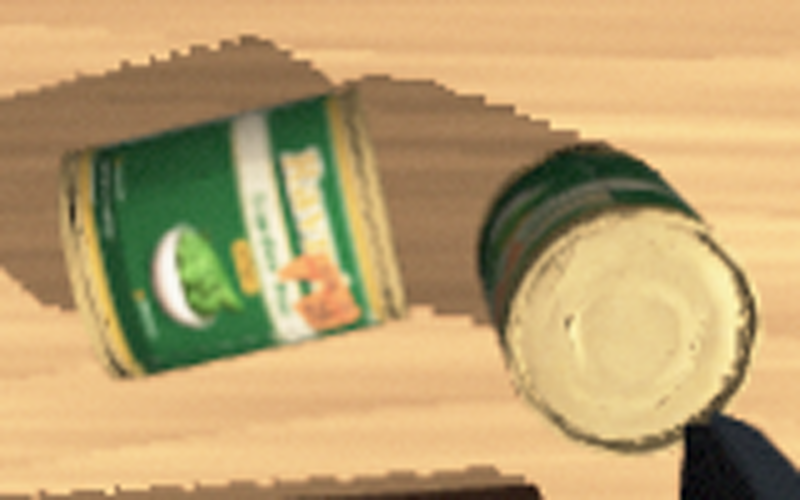

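View pics/w1x.png

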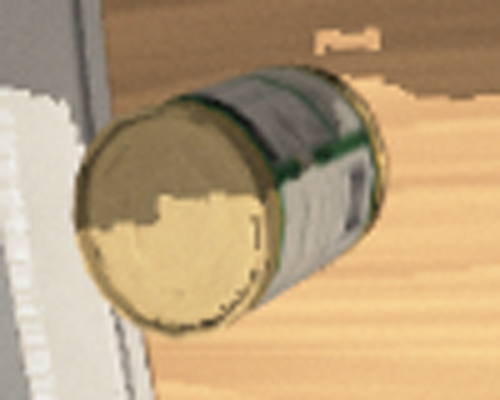

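```bash
python3 - <<'E'
from h import *
st=ld('w1')
T=lambda u,v:(150+u/3.8,155+v/3.8)
Y=lambda u,v:(190+u/5,130+v/5)
X=lambda u,v:(50+u/5,125+v/5)
print('C',at('wrist',*Y(632,325),101,st),tri([ray('top',*T(291,332)),ray('wrist',*Y(632,325),st)]))
print('D',at('wrist',*X(178,215),101,st),tri([ray('top',*T(708,383)),ray('wrist',*X(178,215),st)]))
for nm,w,t in [('A left-top corner(world y+, x-)',(350,90),(385,400)),('A',(400,315),(368,322)),('A r',(68,155),(488,375)),('A r2',(125,375),(465,300))]:
    print(nm,at('wrist',*Y(*w),28.7+29,st),at('top',*T(*t),57.7), tri([ray('top',*T(*t)),ray('wrist',*Y(*w),st)]))
K=lambda u,v:(u/1.55,v/1.55)
print('kerb mouth end inner top',at('wrist',*K(462,364),47,st),'outer',at('wrist',*K(462,352),47,st),'stop end outer',at('wrist',*K(205,367),47,st))
E
```

```text
C [466.9  80.5 101. ] (array([464.7,  78.1, 108.9]), [0.8, 0.8])
D [ 433.2 -182.1  101. ] (array([ 433.4, -187.6,   94. ]), [1.6, 1.6])
A left-top corner(world y+, x-) [423.1  20.4  57.7] [421.1  17.5  57.7] (array([421.3,  19. ,  70.7]), [1.2, 1.2])
A [478.2  32.5  57.7] [472.2  28.6  57.7] (array([471.5,  30.1,  79.5]), [1.3, 1.3])
A r [438.  -46.6  57.7] [437.1 -50.6  57.7] (array([437.9, -49. ,  54.5]), [2.0, 2.0])
A r2 [493.5 -35.3  57.7] [486.6 -35.8  57.7] (array([486.1, -33.3,  77.6]), [1.0, 1.0])
kerb mouth end inner top [540.2  71.2  47. ] outer [528.9  70.6  47. ] stop end outer [ 545.8 -158.9   47. ]
```

View pics/t1.png

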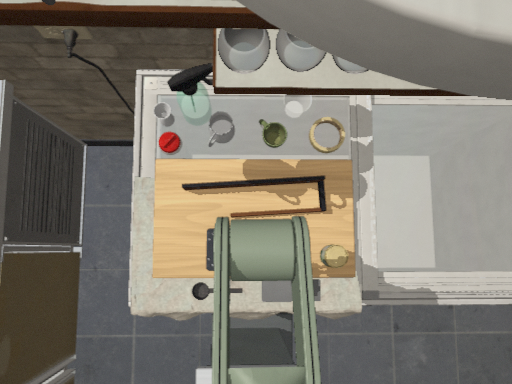

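```bash
python3 - <<'E'
import cv2
t=cv2.imread('pics/top0.png')
cv2.imwrite('pics/la.png',cv2.resize(t[165:225,175:255],None,fx=9,fy=9,interpolation=cv2.INTER_CUBIC))
cv2.imwrite('pics/lb.png',cv2.resize(t[165:225,265:345],None,fx=9,fy=9,interpolation=cv2.INTER_CUBIC))
E
```

```text
(no output)
```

View pics/la.png

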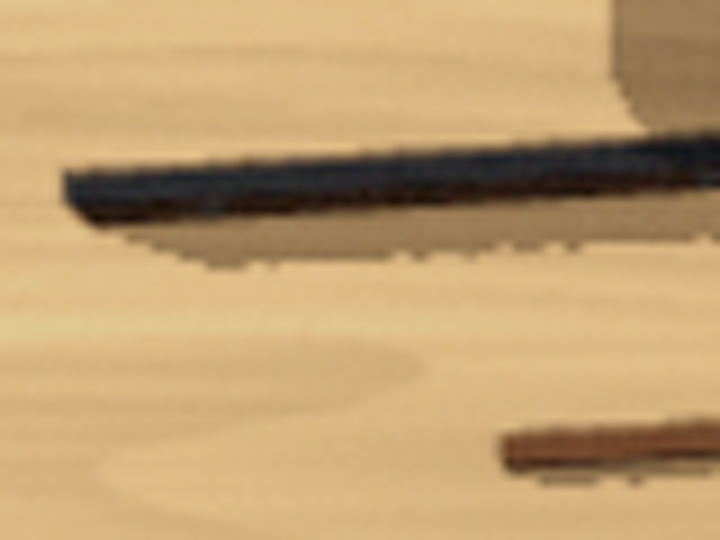

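View pics/lb.png

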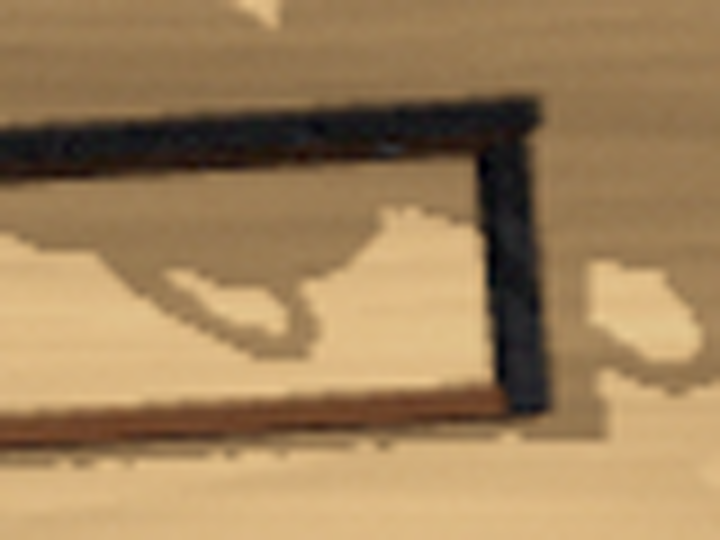

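```bash
cat > lane.py <<'E'
from h import *
from scipy.optimize import least_squares
A=lambda u,v:(175+u/9,165+v/9)
B=lambda u,v:(265+u/9,165+v/9)
pts=[(A(65,173),(44,350,47)),(A(100,228),(34,350,0)),(B(540,100),(44,-12,47)),(A(502,437),(-34,234,18)),(A(512,472),(-44,234,0)),(B(548,412),(-44,-12,30)),(B(497,385),(-34,0,18))]
def l2w(l,q):
    x,y,f=q;c,s=np.cos(f),np.sin(f);return np.array([x+c*l[0]-s*l[1],y+s*l[0]+c*l[1],29+l[2]])
def res(q): return np.concatenate([proj('top',l2w(l,q))-p for p,l in pts])
r=least_squares(res,[580,-155,0.06]);LANE=r.x
def w2l(w):
    x,y,f=LANE;c,s=np.cos(f),np.sin(f);dx,dy=w[0]-x,w[1]-y;return np.round([c*dx+s*dy,-s*dx+c*dy],1)
def L(x,y,z=0): return l2w((x,y,z),LANE).round(1)
if __name__=='__main__':
    print(r.x,np.degrees(r.x[2]),r.fun.round(1))
    for n in (29,292): print(L(0,n))
    print('C',w2l((465.5,79)),'D',w2l((432.5,-186)))
    for n in ('fence mouth',(596.4,178.3)),: pass
E
python3 lane.py
```

```text
[ 5.80e+02 -1.55e+02  6.00e-02] 3.437746770784939 [-2.9  2.9 -3.8  3.3 -1.8  2.7 -2.8  2.7 -3.4  3.3 -1.2  3.2 -1.3  3. ]
[ 578.3 -126.1   29. ]
[562.5 136.5  29. ]
C [-100.3  240.4] D [-149.1  -22.1]
```

```bash
sed -i 's/,0.06\])/,0.06],diff_step=1e-2)/' lane.py; python3 lane.py
```

```text
[ 5.87972094e+02 -1.61292921e+02  6.03016119e-02] 3.455027857953395 [-0.3 -0.2 -1.3  0.3  0.5 -0.4 -0.3 -0.3 -1.   0.3  1.2  0.1  1.  -0.1]
[ 586.2 -132.3   29. ]
[570.4 130.2  29. ]
C [-107.8  247.2] D [-156.7  -15.3]
```

```bash
python3 - <<'E'
from h import *
print(env.state()['ee_pos'])
go([460,50,200],136.7); go([465.5,79,150],93.46)
E
```

```text
[450.16911024  18.29311655 230.12962085]
shift [-0.0194  0.0635  0.0602] turn share 0.9569 dist 44.8
shift [-0.0303  0.1216  0.1602] turn share 1.9178 dist 101.7
```

arm_command([
  [0,-0.005,0.01,0.01,0.13],
  [0,-0.01,0.02,0.02,0.27],
  [0,-0.015,0.03,0.03,0.4],
  [0,-0.019,0.04,0.04,0.55],
  [0,-0.019,0.05,0.05,0.7],
  [0,-0.019,0.06,0.06,0.83],
  [0,-0.019,0.064,0.06,0.95],
  [0,-0.019,0.064,0.06,0.957],
])

```text
time_s: 2.17
ee_pos: [458.7, 52.5, 199.7]
ee_rot: [-179.9, -0.1, 136.8]
force: [0.0, 0.0, 0.3]
gripper_width: 91.3
```

```bash
python3 - <<'E'
from h import *
print(env.state()['ee_pos'])
go([465.5,79,150],93.46)
E
```

```text
[458.66706611  52.4617677  199.72158573]
shift [0.0262 0.0481 0.0994] turn share 0.9624 dist 56.8
```

arm_command([
  [0,0.005,0.01,0.01,0.14],
  [0,0.01,0.02,0.025,0.28],
  [0,0.015,0.03,0.04,0.42],
  [0,0.02,0.04,0.055,0.56],
  [0,0.026,0.048,0.07,0.7],
  [0,0.026,0.048,0.085,0.84],
  [0,0.026,0.048,0.099,0.962],
  [0,0.026,0.048,0.099,0.962],
])

```text
time_s: 2.83
ee_pos: [464.0, 79.9, 149.1]
ee_rot: [-179.7, -0.0, 93.6]
force: [0.5, -1.4, 0.9]
gripper_width: 91.5
```

```bash
python3 - <<'E'
from h import *
print(env.state()['ee_pos'])
go([465.5,79,80],93.46)
print(snap('wrist','w2')['ee_pos']); snap('side','s2',(200,130,380,275),4)
E
```

```text
[464.02863754  79.90271812 149.12887146]
shift [-0.0021  0.0035  0.1382] turn share 0.0033 dist 69.2
[464.02863754  79.90271812 149.12887146]
```

View pics/w2.png

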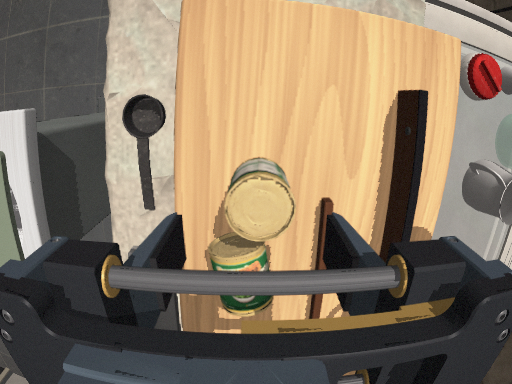

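View pics/s2z.png

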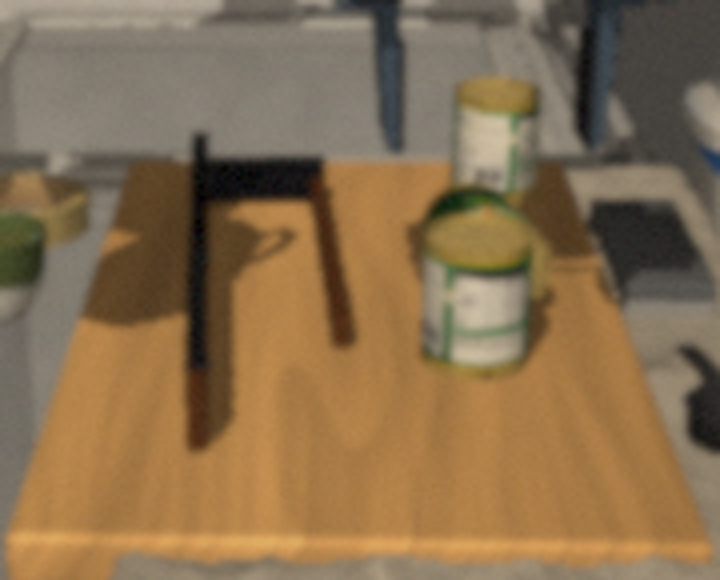

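```bash
python3 - <<'E'
from h import *
st=ld('w2'); print(at('wrist',259.5,208,101,st), tri([ray('wrist',259.5,208,st),ray('top',150+291/3.8,155+332/3.8)]), st)
E
```

```text
[468.8  82.2 101. ] (array([467.3,  78.3,  90.7]), [2.0, 2.0]) {'ee_pos': [464.02863754240695, 79.90271811996638, 149.12887145927843], 'ee_rot': [-179.71172450491298, -0.04256796802776574, 93.6103944330716]}
```

arm_command([
  [0,-0.001,0.005,0.04,0],
  [0,-0.001,0.005,0.08,0],
  [0,-0.001,0.005,0.115,0],
  [0,-0.001,0.005,0.138,0],
  [0,-0.001,0.005,0.138,0],
  [0.3,-0.001,0.005,0.138,0],
  [0.4,-0.001,0.005,0.138,0],
  [0.5,-0.001,0.005,0.138,0],
], squeeze=18)

```text
time_s: 3.6
ee_pos: [468.4, 79.6, 82.6]
ee_rot: [180.0, -0.1, 93.8]
force: [-0.1, 0.7, 0.4]
gripper_width: 74.2
```

arm_command([
  [0.6,0,0,0,0],
  [0.6,0,0,0,0],
  [0.7,0,0,0,0],
  [0.8,0,0,0,0],
  [0.8,0,0,0,0],
])

```text
time_s: 4.02
ee_pos: [468.7, 79.7, 83.2]
ee_rot: [179.9, -0.1, 93.8]
force: [-1.1, -0.1, 5.5]
gripper_width: 56.8
```

```bash
python3 - <<'E'
from lane import *
go([468.7,79.7,110]); p=L(3,292); print(p, L(3,29)); go([p[0],p[1],110],93.46);go([p[0],p[1],83],93.46)
E
```

```text
shift [ 0.0002 -0.     -0.0536] turn share 0.0 dist 26.8
[573.4 130.4  29. ] [ 589.2 -132.2   29. ]
shift [ 0.0874  0.2157 -0.0532] turn share 0.008 dist 119.4
shift [0.0873 0.2156 0.0008] turn share 0.008 dist 116.3
```

arm_command([
  [0.8,0,0,-0.025,0],
  [0.8,0.01,0.02,-0.053,0],
  [0.8,0.03,0.07,-0.053,0],
  [0.8,0.05,0.12,-0.053,0],
  [0.8,0.07,0.17,-0.053,0.008],
  [0.8,0.087,0.215,-0.053,0.008],
  [0.8,0.087,0.215,-0.053,0.008],
  [0.8,0.087,0.215,-0.053,0.008],
])

```text
time_s: 4.68
ee_pos: [573.2, 130.5, 108.8]
ee_rot: [-180.0, -0.0, 93.5]
force: [-0.2, 0.3, -1.0]
gripper_width: 56.7
```

```bash
python3 - <<'E'
from lane import *
s=env.state(); print(s['ee_pos'],s['force'],s['gripper_width'],w2l(s['ee_pos']))
p=L(3,292);go([p[0],p[1],83],93.46)
snap('wrist','w3');snap('side','s3',(200,130,380,275),4);snap('top','t3',(150,155,360,285),3.8)
E
```

```text
[573.22306122 130.46087605 108.76191012] [-0.20732815  0.32557136 -1.03674326] 56.72029448449152 [  2.9 292.1]
shift [-0.0002  0.0004  0.0515] turn share 0.0009 dist 25.8
```

View pics/w3.png

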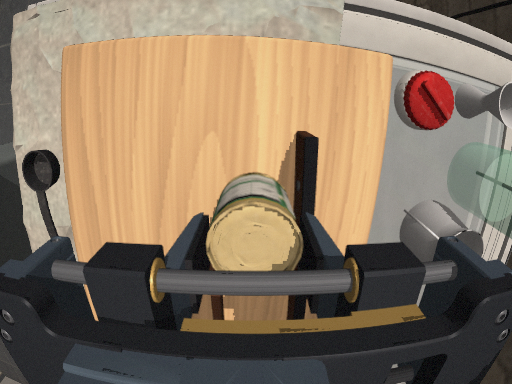

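View pics/s3z.png

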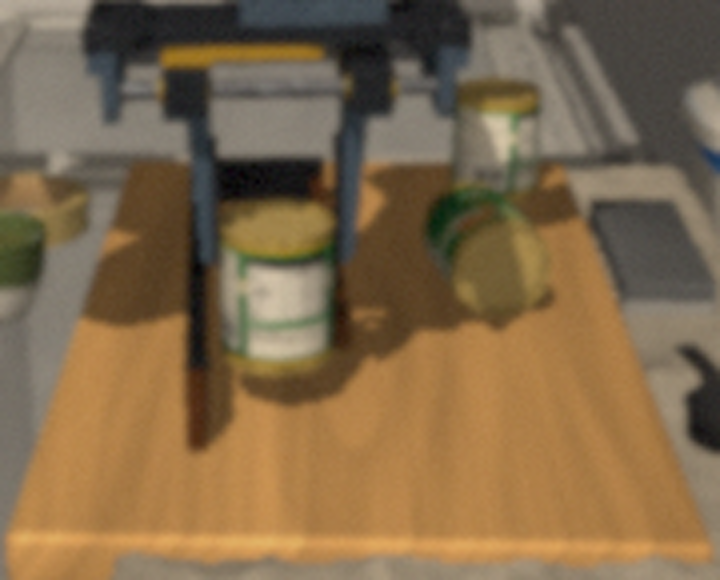

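View pics/t3z.png

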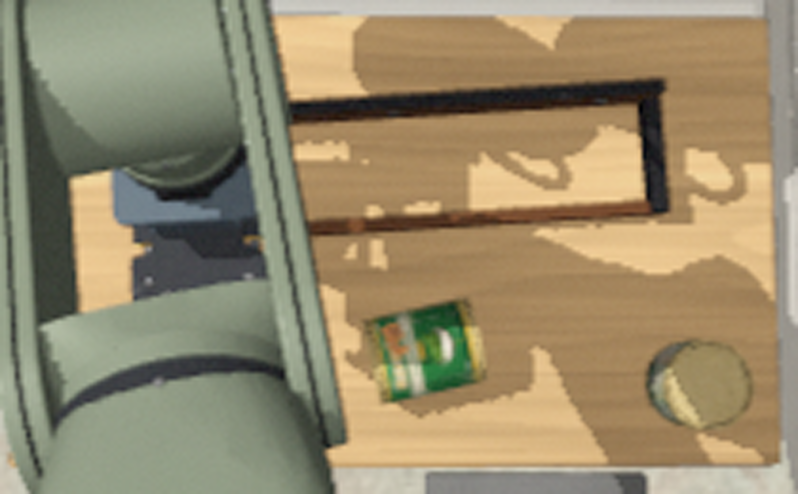

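arm_command([
  [0.8,0,0,0.02,0],
  [0.8,0,0,0.035,0],
  [0.8,0,0,0.044,0],
  [0.8,0,0,0.049,0],
  [0.8,0,0,0.052,0],
  [0.8,0,0,0.053,0],
])

```text
time_s: 5.33
ee_pos: [570.6, 129.4, 83.4]
ee_rot: [-179.8, -0.0, 93.5]
force: [-4.7, -0.8, 7.1]
gripper_width: 56.8
```

arm_command([
  [0.8,-0.01,-0.001,0,0],
  [0.8,-0.03,-0.001,0,0],
  [0.8,-0.06,-0.001,0,0],
  [0.8,-0.09,-0.001,0,0],
  [0.8,-0.12,-0.001,0,0],
  [0.8,-0.15,-0.001,0,0],
  [0.8,-0.18,-0.001,0,0],
  [0.8,-0.2,-0.001,0,0],
])

```text
time_s: 6.0
ee_pos: [576.8, 28.2, 83.9]
ee_rot: [-179.9, -0.1, 93.4]
force: [0.2, 2.5, 1.5]
gripper_width: 57.0
```

```bash
python3 - <<'E'
from lane import *
s=env.state(); print(s['ee_pos'],s['force'],s['gripper_width'],w2l(s['ee_pos']))
p=L(0.5,29);go([p[0],p[1],83],93.46)
snap('wrist','w4');snap('side','s4',(200,130,380,275),4)
E
```

```text
[576.78846414  28.22871202  83.94720792] [0.17983236 2.47295962 1.46278722] 57.00668061747119 [  0.3 189.9]
shift [-0.3217  0.0009  0.0016] turn share -0.002 dist 160.8
```

View pics/w4.png

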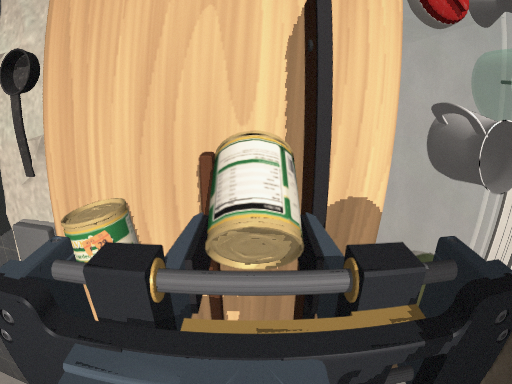

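View pics/s4z.png

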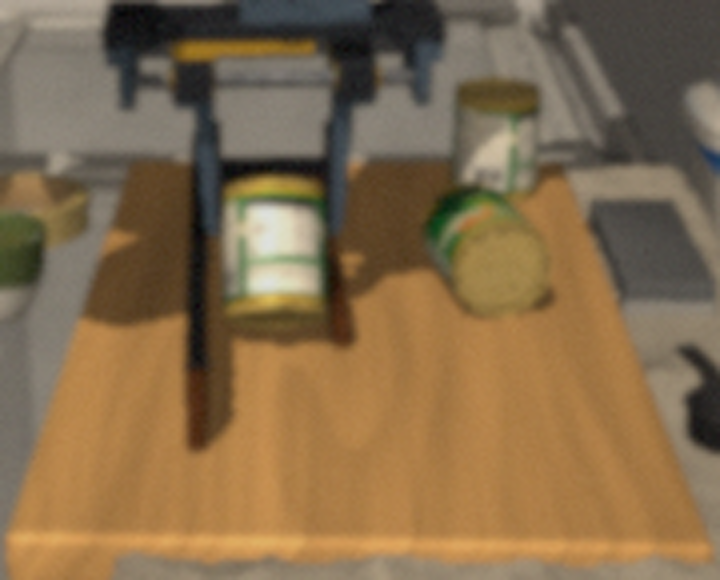

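arm_command([
  [0.8,0.01,0,0,0],
  [0.8,0.02,0,0,0],
  [0.8,0.03,0,0.001,0],
  [0.8,0.04,0,0.001,0],
  [0.8,0.05,0,0.001,0],
  [0.8,0.05,0,0.001,0],
], squeeze=6)

```text
time_s: 6.6
ee_pos: [574.8, 53.7, 82.9]
ee_rot: [-179.8, 0.1, 93.5]
force: [0.1, 1.2, -0.8]
gripper_width: 57.0
```

```bash
python3 - <<'E'
from lane import *
s=env.state(); print(s['ee_pos'],s['force'],s['gripper_width'],w2l(s['ee_pos']))
snap('wrist','w5');snap('side','s5',(200,130,380,275),4)
E
```

```text
[574.83938426  53.71952335  82.91699796] [ 0.12767359  1.23059168 -0.82408467] 57.01338080515423 [-2.000e-01  2.154e+02]
```

View pics/w5.png

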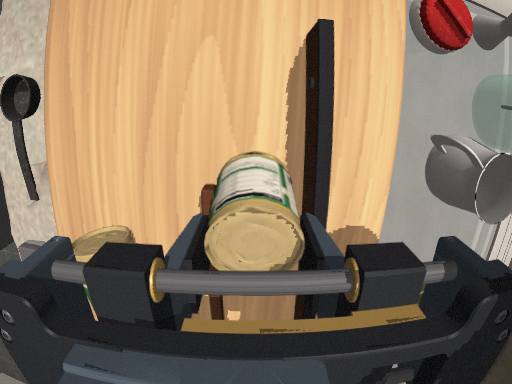

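View pics/s5z.png

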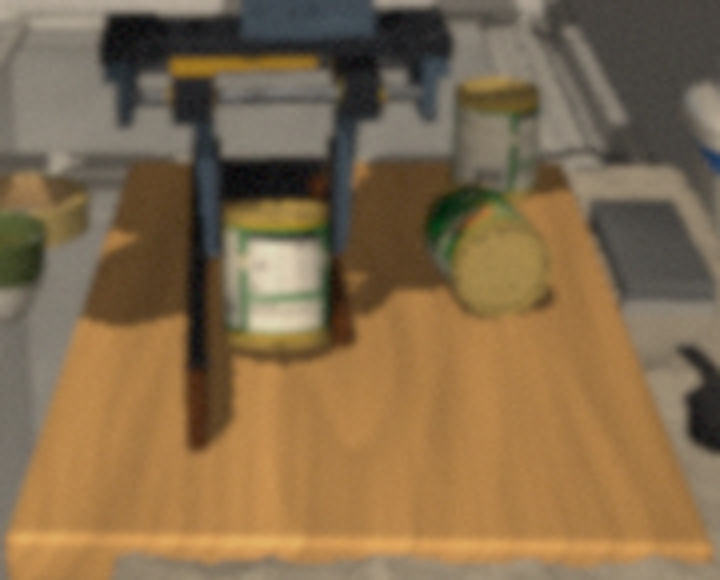

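arm_command([
  [0.3,0,0,0,0],
  [0,0,0,0,0],
  [0,0,0,0,0],
  [0,0,0,0,0],
  [0,0,0,-0.04,0],
  [0,0,0,-0.08,0],
  [0.3,0.05,0,-0.08,0],
  [0.6,0.1,0,-0.08,0],
])

```text
time_s: 7.37
ee_pos: [573.2, 102.5, 124.6]
ee_rot: [180.0, 0.1, 93.3]
force: [0.0, 0.8, -0.1]
gripper_width: 80.5
```

```bash
python3 - <<'E'
from lane import *
s=env.state(); print(s['ee_pos'],s['force'],s['gripper_width'],w2l(s['ee_pos']))
p=L(0,285);go([p[0],p[1],44],93.46)
snap('wrist','w6');snap('side','s6',(200,130,380,275),4)
E
```

```text
[573.20489379 102.47635914 124.59387663] [ 0.0113818   0.80274239 -0.14064159] 80.4893747536818 [  1.2 264.2]
shift [ 0.0418 -0.0026  0.1611] turn share -0.0044 dist 83.3
```

View pics/w6.png

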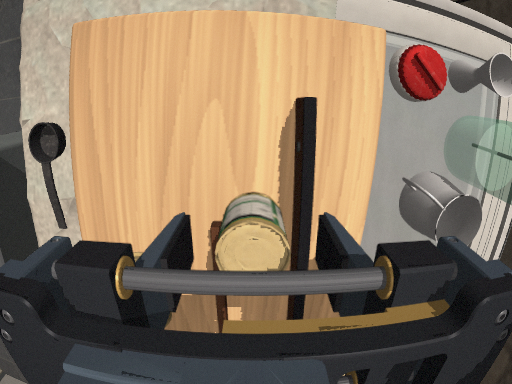

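View pics/s6z.png

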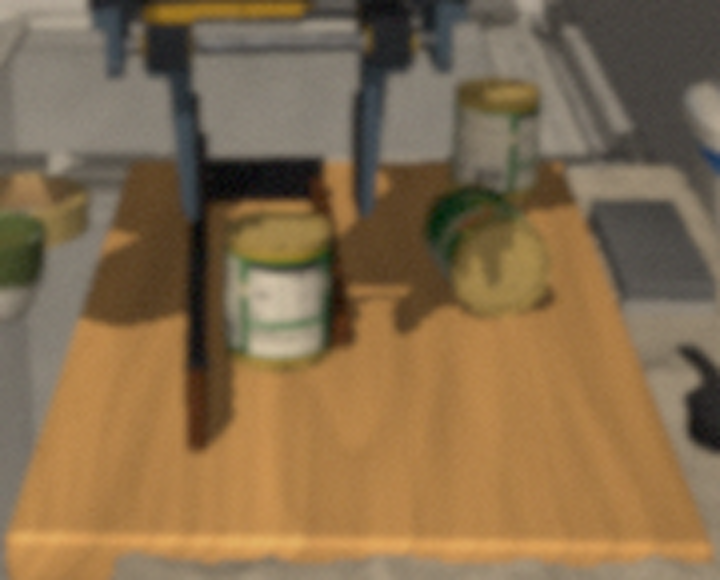

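```bash
python3 - <<'E'
from lane import *
st=ld('w6')
X=at('wrist',253,247,101,st);Y=at('side',200+284/4,130+240/4,101);print(X,w2l(X),Y,w2l(Y))
E
```

```text
[574.5  82.8 101. ] [  1.3 244.5] [568.4  97.2 101. ] [ -4.  259.2]
```

```bash
python3 - <<'E'
from lane import *
print(env.state()['ee_pos'])
Y=at('side',200+280/4,130+372/4,29);print('front bottom',w2l(Y))
snap('wrist','w7'); snap('top','t7',(150,155,360,285),3.8);print(w2l(env.state()['ee_pos']))
p=L(0,295);go([p[0],p[1],124],93.46)
E
```

```text
[572.08456633 105.28619462 123.42728915]
front bottom [ -1.3 266.3]
[-1.000e-01  2.647e+02]
shift [ 0.0606  0.0003 -0.0023] turn share 0.001 dist 30.3
```

View pics/w7.png

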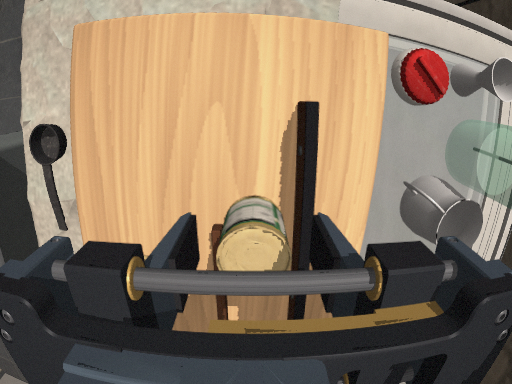

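View pics/t7z.png

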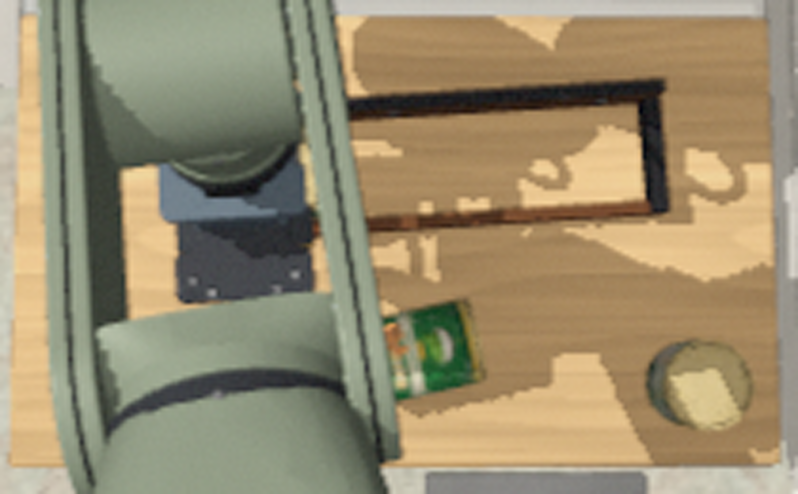

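```bash
python3 - <<'E'
from lane import *
X=at('wrist',253,249,101,ld('w7'));print(X,w2l(X))
p=L(1,310);go([p[0],p[1],124],93.46);go([p[0],p[1],42],93.46)
E
```

```text
[573.4  84.6 101. ] [  0.3 246.3]
shift [ 0.0905  0.0024 -0.0024] turn share 0.001 dist 45.3
shift [0.0908 0.0029 0.1616] turn share 0.001 dist 92.7
```

arm_command([
  [1,0.04,0,0,0],
  [1,0.08,0.003,0,0],
  [1,0.091,0.003,0,0],
  [1,0.091,0.003,0.03,0],
  [1,0.091,0.003,0.07,0],
  [1,0.091,0.003,0.11,0],
  [1,0.091,0.003,0.145,0],
  [1,0.091,0.003,0.162,0],
], squeeze=20)

```text
time_s: 8.23
ee_pos: [569.0, 146.7, 39.5]
ee_rot: [-179.6, 0.2, 93.5]
force: [-0.1, 0.4, -0.5]
gripper_width: 11.5
```

```bash
python3 - <<'E'
from lane import *
s=env.state(); print(s['ee_pos'],s['force'],s['gripper_width'],w2l(s['ee_pos']))
snap('wrist','w8');snap('side','s8',(200,130,380,275),4)
E
```

```text
[569.00209617 146.67647415  39.50209573] [-0.05705924  0.39366136 -0.50855321] 11.50647187734839 [ -0.4 308.6]
```

View pics/w8.png

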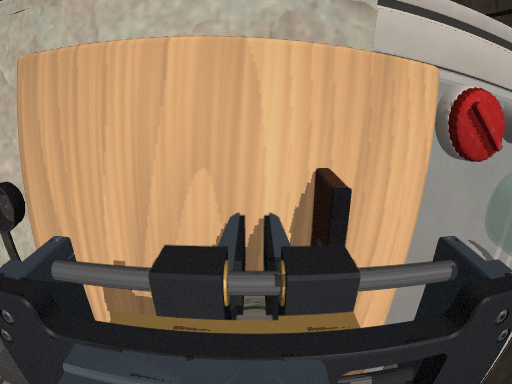

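View pics/s8z.png

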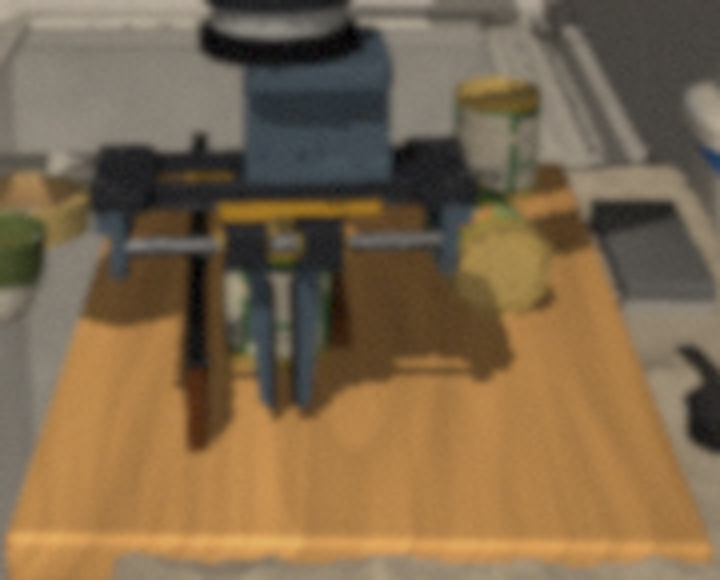

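arm_command([
  [0.87,-0.02,0.001,0,0],
  [0.87,-0.04,0.001,0,0],
  [0.87,-0.06,0.001,0,0],
  [0.87,-0.08,0.001,0,0],
  [0.87,-0.1,0.001,0,0],
  [0.87,-0.12,0.001,0,0],
  [0.87,-0.14,0.001,0,0],
  [0.87,-0.16,0.001,0,0],
])

```text
time_s: 9.0
ee_pos: [574.9, 66.3, 40.9]
ee_rot: [-179.7, 0.2, 93.5]
force: [-0.8, 1.9, 1.6]
gripper_width: 11.9
```

```bash
python3 - <<'E'
from lane import *
s=env.state(); print(s['ee_pos'],s['force'],s['gripper_width'],w2l(s['ee_pos']))
snap('wrist','w9');snap('side','s9',(200,130,380,275),4)
p=L(0,73);go([p[0],p[1],40],93.46)
E
```

```text
[574.92751072  66.2951862   40.86884721] [-0.77779313  1.91040498  1.64278419] 11.915456503652083 [  0.7 228. ]
shift [-3.08e-01 -3.00e-04  2.10e-03] turn share -0.0017 dist 154.0
```

View pics/s9z.png

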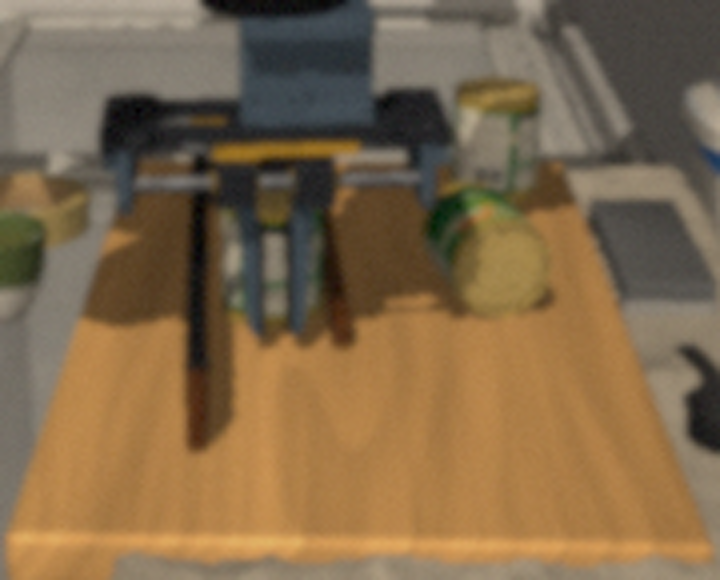

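arm_command([
  [0.87,-0.02,0,0,0],
  [0.87,-0.04,0,0,0],
  [0.87,-0.065,0,0,0],
  [0.87,-0.09,0,0,0],
  [0.87,-0.115,0,0,0],
  [0.87,-0.14,0,0,0],
  [0.87,-0.165,0,0,0],
  [0.87,-0.19,0,0,0],
])

```text
time_s: 9.77
ee_pos: [580.2, -31.0, 40.8]
ee_rot: [-179.6, 0.2, 93.4]
force: [-0.3, -0.2, -0.6]
gripper_width: 11.7
```

arm_command([
  [0.87,-0.02,0,0,0],
  [0.87,-0.035,0,0,0],
  [0.87,-0.05,0,0,0],
  [0.87,-0.065,0,0,0],
  [0.87,-0.075,0,0,0],
  [0.87,-0.085,0,0,0],
])

```text
time_s: 10.27
ee_pos: [582.7, -73.8, 40.9]
ee_rot: [-179.6, 0.2, 93.4]
force: [-0.4, 1.8, -0.4]
gripper_width: 11.4
```

```bash
python3 - <<'E'
from lane import *
s=env.state(); print(s['ee_pos'],s['force'],s['gripper_width'],w2l(s['ee_pos']))
snap('top','t10',(150,155,360,285),3.8);snap('side','s10',(200,130,380,275),4)
p=L(0,73);go([p[0],p[1],40],93.46)
E
```

```text
[582.69876995 -73.80752233  40.86531637] [-0.36352557  1.8083142  -0.40886886] 11.404038977829828 [ 0.  87.6]
shift [-0.0287 -0.0002  0.0021] turn share -0.0023 dist 14.4
```

View pics/t10z.png

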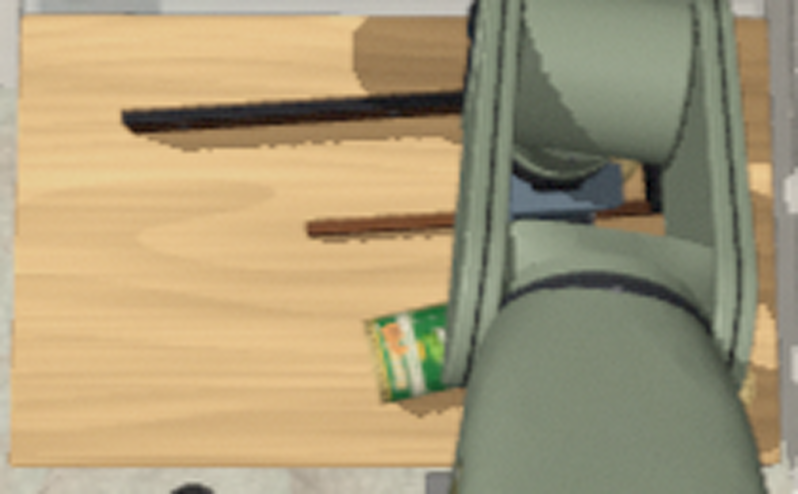

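arm_command([
  [0.87,-0.01,0,0,0],
  [0.87,-0.016,0,0,0],
  [0.87,-0.02,0,0,0],
  [0.87,-0.024,0,0,0],
])

```text
time_s: 10.7
ee_pos: [583.5, -85.8, 41.0]
ee_rot: [-179.6, 0.2, 93.3]
force: [0.4, 8.6, 1.9]
gripper_width: 12.0
```

arm_command([
  [0.87,-0.003,0,0,0],
  [0.87,-0.006,0,0,0],
  [0.87,-0.006,0,0,0],
])

```text
time_s: 10.95
ee_pos: [583.5, -85.8, 41.3]
ee_rot: [-179.6, -0.1, 93.2]
force: [-0.2, 10.3, 2.3]
gripper_width: 11.8
```

arm_command([
  [0.87,0.03,0,0,0],
  [0.87,0.06,0,-0.02,0],
  [0.87,0.06,0,-0.08,0],
  [0.8,0.06,0,-0.15,0],
  [0.5,0.06,0,-0.22,0],
  [0.2,0.06,0,-0.25,0],
  [0,0.06,-0.05,-0.25,0],
  [0,0.06,-0.1,-0.25,0],
])

```text
time_s: 11.62
ee_pos: [533.8, -59.1, 168.2]
ee_rot: [-179.8, -0.0, 93.3]
force: [-0.2, 0.1, -0.2]
gripper_width: 42.0
```

```bash
python3 - <<'E'
from lane import *
s=env.state(); print(s['ee_pos'],s['force'],s['gripper_width'],w2l(s['ee_pos']))
snap('wrist','w11');snap('top','t11',(150,155,360,285),3.8)
go([445,-120,170],93.46)
E
```

```text
[533.84315317 -59.13497593 168.17224835] [-0.18647819  0.06013061 -0.20304871] 42.01416141594061 [-47.9 105.2]
shift [-0.1124 -0.1752 -0.0044] turn share -0.0055 dist 104.1
```

View pics/w11.png

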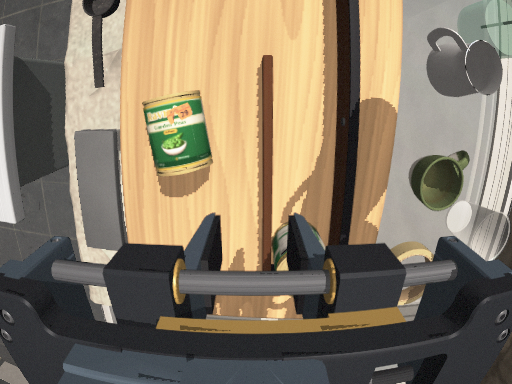

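View pics/t11z.png

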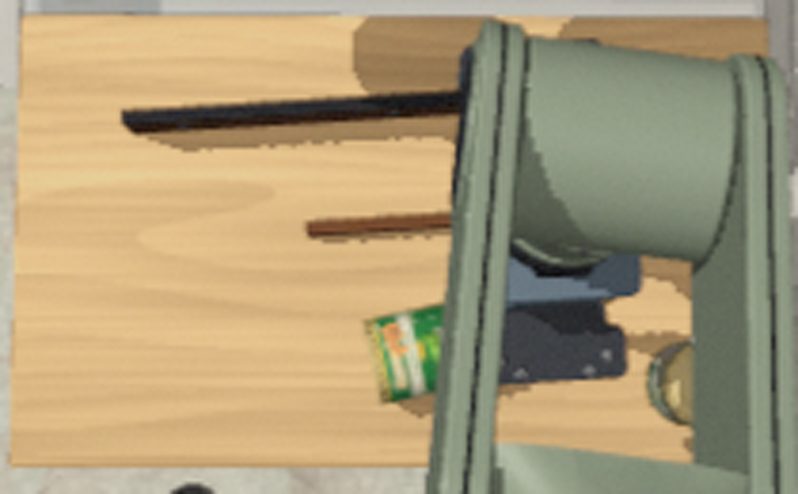

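arm_command([
  [0,-0.02,-0.04,0,0],
  [0,-0.05,-0.08,0,0],
  [0,-0.08,-0.12,0,0],
  [0,-0.11,-0.16,0,0],
  [0,-0.112,-0.175,0,0],
  [0,-0.112,-0.175,0,0],
  [0,-0.112,-0.175,0,0],
])

```text
time_s: 12.3
ee_pos: [445.9, -119.7, 168.1]
ee_rot: [-179.5, -0.1, 93.2]
force: [0.6, -0.4, -0.9]
gripper_width: 91.0
```

```bash
python3 - <<'E'
from lane import *
s=env.state(); print(s['ee_pos'],s['force'],s['gripper_width'],w2l(s['ee_pos']))
snap('wrist','w12');snap('top','t12',(150,155,360,285),3.8)
go([433,-186,145],93.46)
E
```

```text
[ 445.9384155  -119.70438831  168.10982597] [ 0.59089364 -0.41646824 -0.94183956] 91.01679531630549 [-139.3   50.1]
shift [-0.1315 -0.0338  0.046 ] turn share -0.0046 dist 71.7
```

View pics/w12.png

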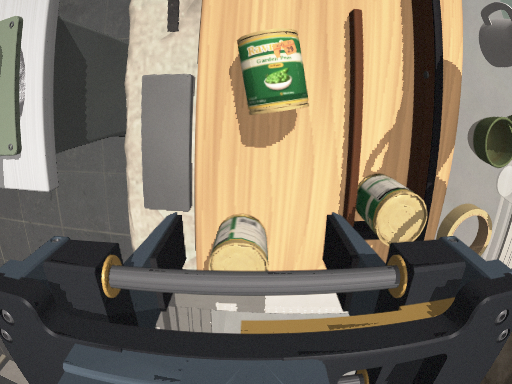

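```bash
python3 - <<'E'
from lane import *
st=ld('w12');X=at('wrist',399,217,101,st);print('C',X,w2l(X))
for p in [(238,273),(211,262),(267,262)]: print(at('wrist',*p,101,st))
# A corners
for p in [(238,39),(294,30),(251,113),(309,106)]: print('A',at('wrist',*p,57.7,st))
im=cv2.imread('pics/w12.png');cv2.imwrite('pics/w12a.png',cv2.resize(im[15:130,215:330],None,fx=5,fy=5,interpolation=cv2.INTER_CUBIC))
E
```

```text
C [ 582.9 -127.1  101. ] [-3.  34.4]
[ 435.1 -191.3  101. ]
[ 409.5 -181.   101. ]
[ 461.5 -177.4  101. ]
A [423.1  23.6  57.7]
A [474.6  36.2  57.7]
A [439.  -46.7  57.7]
A [493.2 -36.1  57.7]
```

View pics/w12a.png

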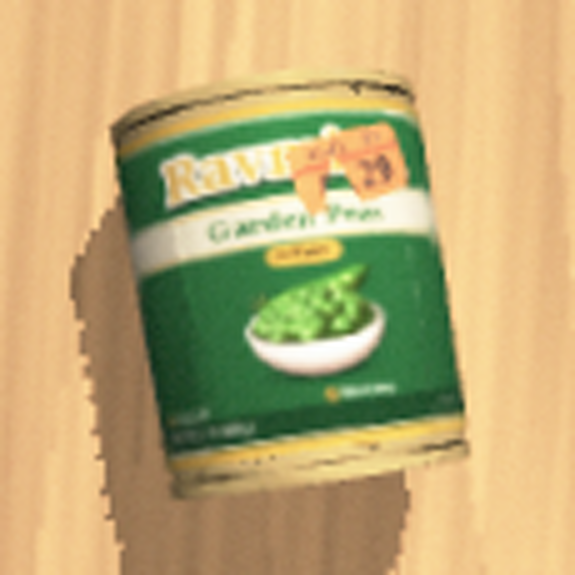

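arm_command([
  [0,-0.05,-0.01,0.01,0],
  [0,-0.1,-0.02,0.03,0],
  [0,-0.135,-0.0314,0.04,0],
  [0,-0.135,-0.0314,0.04,0],
  [0,-0.135,-0.0314,0.08,0],
  [0,-0.135,-0.0314,0.12,0],
  [0,-0.135,-0.0314,0.16,0],
  [0,-0.135,-0.0314,0.174,0],
])

```text
time_s: 13.07
ee_pos: [433.2, -186.0, 78.9]
ee_rot: [-179.3, -0.2, 93.3]
force: [-0.5, -0.1, -1.1]
gripper_width: 91.3
```

arm_command([
  [0.3,0,0,0,0],
  [0.5,0,0,0,0],
  [0.7,0,0,0,0],
  [0.8,0,0,0,0],
  [0.8,0,0,0,0],
  [0.8,0,0,0,0],
  [0.8,0,0,0,0],
], squeeze=18)

```text
time_s: 13.65
ee_pos: [433.8, -186.2, 79.7]
ee_rot: [-179.4, -0.2, 93.3]
force: [0.7, 0.1, 3.7]
gripper_width: 56.6
```

```bash
python3 - <<'E'
from lane import *
for l in [(-150,100),(-110,290),(2,292)]:
    p=L(*l);print(l,p);go([p[0],p[1],155],93.46)
E
```

```text
(-150, 100) [432.2 -70.5  29. ]
shift [ 0.2317  0.0084 -0.15  ] turn share -0.0038 dist 138.1
(-110, 290) [460.7 121.6  29. ]
shift [ 0.612   0.0874 -0.1495] turn share -0.0038 dist 318.0
(2, 292) [572.4 130.3  29. ]
shift [ 0.6165  0.3114 -0.1517] turn share -0.0038 dist 353.6
```

arm_command([
  [0.8,0,0,-0.05,0],
  [0.8,0,0,-0.1,0],
  [0.8,0.02,0,-0.15,0],
  [0.8,0.08,0,-0.15,0],
  [0.8,0.14,0,-0.15,0],
  [0.8,0.2,0,-0.15,0],
  [0.8,0.22,0,-0.15,0],
  [0.8,0.22,0,-0.15,0],
])

```text
time_s: 14.32
ee_pos: [427.5, -74.8, 154.9]
ee_rot: [-179.4, -0.2, 93.5]
force: [-0.1, -0.2, -2.6]
gripper_width: 56.8
```

```bash
python3 - <<'E'
from lane import *
s=env.state(); print(s['ee_pos'],s['force'],s['gripper_width'],w2l(s['ee_pos']))
for l in [(-110,290),(2,292)]:
    p=L(*l);print(l,p);go([p[0],p[1],155],93.46)
snap('side','s13',(200,130,380,275),4)
E
```

```text
[427.54146201 -74.82573116 154.90544965] [-0.12248096 -0.19333532 -2.61624753] 56.75362454106939 [-154.9   96. ]
(-110, 290) [460.7 121.6  29. ]
shift [0.3881 0.0899 0.0004] turn share 0.0001 dist 199.2
(2, 292) [572.4 130.3  29. ]
shift [ 0.392   0.314  -0.0021] turn share 0.0001 dist 251.1
```

View pics/s13.png

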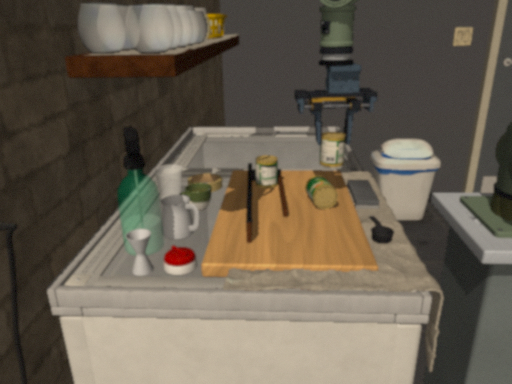

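arm_command([
  [0.8,0.06,0.01,0,0],
  [0.8,0.12,0.02,0,0],
  [0.8,0.18,0.03,0,0],
  [0.8,0.25,0.05,0,0],
  [0.8,0.32,0.08,0,0],
  [0.8,0.38,0.12,0,0],
  [0.8,0.392,0.18,0,0],
  [0.8,0.392,0.24,0,0],
])

```text
time_s: 15.03
ee_pos: [537.4, 127.8, 154.0]
ee_rot: [-179.4, -0.2, 93.6]
force: [0.9, 0.4, -1.6]
gripper_width: 56.6
```

```bash
python3 - <<'E'
from lane import *
s=env.state(); print(s['ee_pos'],s['force'],s['gripper_width'],w2l(s['ee_pos']))
p=L(1,292);go([p[0],p[1],110],93.46)
E
```

```text
[537.44713334 127.84533136 154.00603647] [ 0.94531058  0.35456638 -1.62381481] 56.578955109721925 [-33.  291.7]
shift [0.0002 0.069  0.0873] turn share 0.0026 dist 55.6
```

arm_command([
  [0.8,0,0.04,0.02,0],
  [0.8,0,0.066,0.05,0],
  [0.8,0,0.066,0.08,0],
  [0.8,0,0.066,0.11,0],
  [0.8,0,0.066,0.13,0],
  [0.8,0,0.066,0.14,0],
  [0.8,0,0.066,0.146,0],
  [0.8,0,0.066,0.149,0],
])

```text
time_s: 15.7
ee_pos: [569.5, 128.9, 79.9]
ee_rot: [-179.4, -0.1, 93.6]
force: [-3.1, -3.1, 8.0]
gripper_width: 56.9
```

```bash
python3 - <<'E'
from lane import *
s=env.state(); print(s['ee_pos'],s['force'],s['gripper_width'],w2l(s['ee_pos']))
snap('side','s14',(200,130,380,275),4);snap('wrist','w14')
E
```

```text
[569.47223055 128.91818133  79.9233701 ] [-3.0745436  -3.14938334  8.02309249] 56.900738696108576 [ -1.  290.8]
```

View pics/s14z.png

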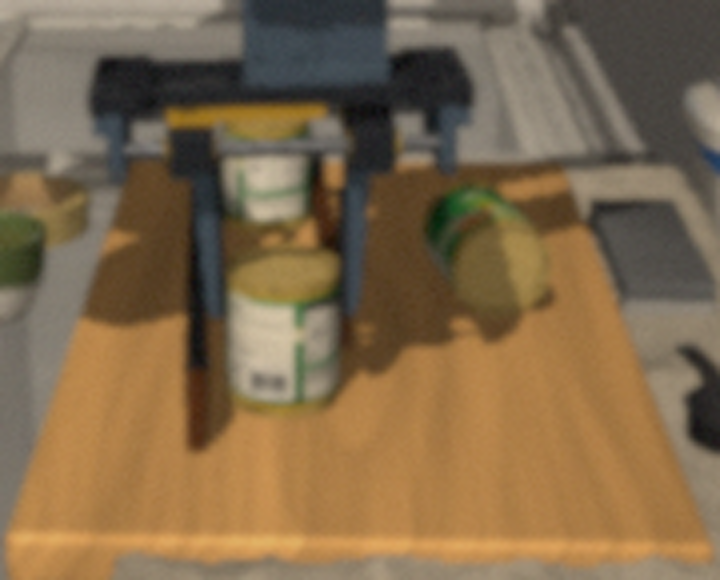

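View pics/w14.png

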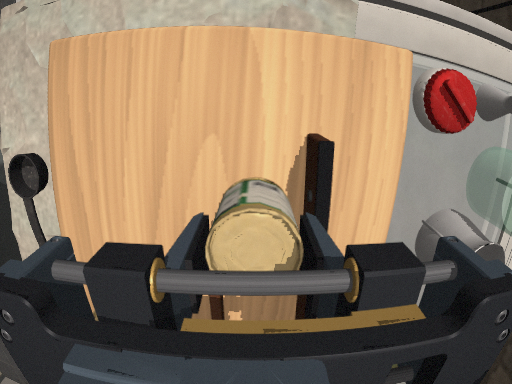

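arm_command([
  [0.3,0,0,0,0],
  [0,0,0,0,0],
  [0,0,0,0,0],
  [0,0,0,-0.04,0],
  [0,0,0,-0.08,0],
  [0.4,0.05,0,-0.08,0],
  [0.87,0.1,0.003,-0.08,0],
  [0.87,0.125,0.003,-0.08,0],
])

```text
time_s: 16.47
ee_pos: [568.7, 194.4, 121.2]
ee_rot: [-179.6, -0.3, 93.6]
force: [0.8, 0.3, -0.4]
gripper_width: 72.8
```

```bash
python3 - <<'E'
from lane import *
s=env.state(); print(s['ee_pos'],s['force'],s['gripper_width'],w2l(s['ee_pos']))
snap('side','s15',(200,130,380,275),4);snap('wrist','w15')
p=L(0,352);go([p[0],p[1],40],93.46)
E
```

```text
[568.70918346 194.36057523 121.21482688] [ 0.82212064  0.30996103 -0.397161  ] 72.80652231533949 [  2.2 356.2]
shift [-0.0077 -0.0016  0.1608] turn share 0.0059 dist 80.5
```

View pics/s15z.png

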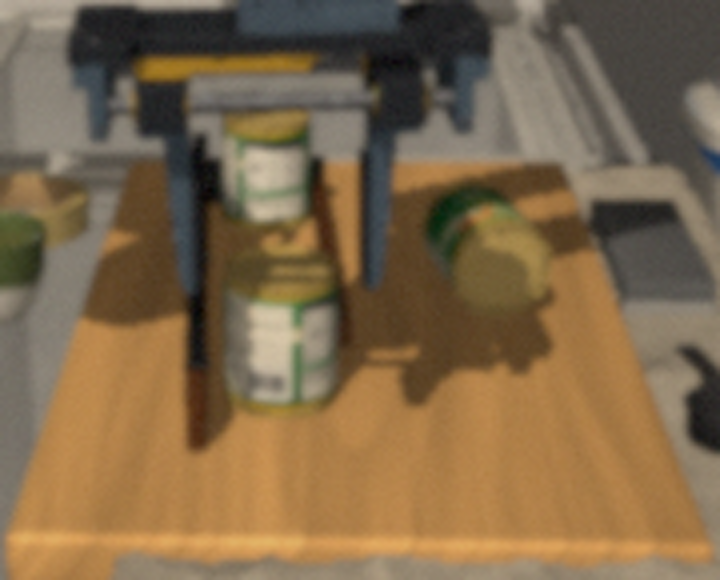

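arm_command([
  [0.87,-0.006,-0.002,0,0],
  [0.87,-0.006,-0.002,0,0],
  [0.87,-0.006,-0.002,0,0],
  [0.87,-0.006,-0.002,0,0],
  [0.87,-0.006,-0.002,0.04,0],
  [0.87,-0.006,-0.002,0.09,0],
  [0.87,-0.006,-0.002,0.14,0],
  [0.87,-0.006,-0.002,0.161,0],
])

```text
time_s: 17.23
ee_pos: [564.7, 189.7, 36.9]
ee_rot: [-179.2, -0.1, 93.7]
force: [-1.2, -0.5, -0.1]
gripper_width: 13.0
```

arm_command([
  [0.87,-0.02,0,0,0],
  [0.87,-0.04,0,0,0],
  [0.87,-0.06,0,0,0],
  [0.87,-0.08,0,0,0],
  [0.87,-0.1,0,0,0],
  [0.87,-0.12,0,0,0],
  [0.87,-0.14,0,0,0],
  [0.87,-0.16,0,0,0],
])

```text
time_s: 17.9
ee_pos: [570.5, 109.1, 37.6]
ee_rot: [-179.3, -0.1, 93.7]
force: [-0.5, 3.0, 2.1]
gripper_width: 11.4
```

```bash
python3 - <<'E'
from lane import *
s=env.state(); print(s['ee_pos'],s['force'],s['gripper_width'],w2l(s['ee_pos']))
snap('side','s16',(200,130,380,275),4)
p=L(0,133);go([p[0],p[1],40],93.46)
E
```

```text
[570.45012521 109.05872212  37.63458699] [-0.47016575  2.95190846  2.06637061] 11.395656105451623 [ -1.2 270.9]
shift [-0.2721  0.0021 -0.0054] turn share 0.004 dist 136.1
```

View pics/s16z.png

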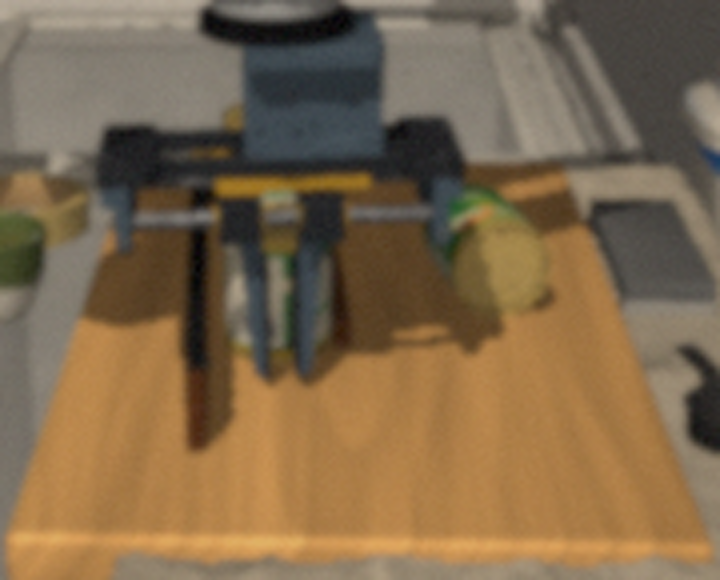

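arm_command([
  [0.87,-0.02,0,-0.004,0],
  [0.87,-0.045,0.002,-0.004,0],
  [0.87,-0.07,0.002,-0.004,0],
  [0.87,-0.095,0.002,-0.004,0],
  [0.87,-0.12,0.002,-0.004,0],
  [0.87,-0.145,0.002,-0.004,0],
  [0.87,-0.17,0.002,-0.004,0],
  [0.87,-0.19,0.002,-0.004,0],
])

```text
time_s: 18.62
ee_pos: [577.4, 10.9, 39.3]
ee_rot: [-179.3, -0.0, 93.6]
force: [-0.5, 1.2, 0.5]
gripper_width: 11.7
```

arm_command([
  [0.87,-0.015,0,0,0],
  [0.87,-0.03,0,0,0],
  [0.87,-0.045,0,0,0],
  [0.87,-0.055,0,0,0],
  [0.87,-0.063,0,0,0],
  [0.87,-0.07,0,0,0],
])

```text
time_s: 19.12
ee_pos: [579.6, -24.2, 39.3]
ee_rot: [-179.3, -0.0, 93.6]
force: [-0.1, 1.0, 1.2]
gripper_width: 11.7
```

```bash
python3 - <<'E'
from lane import *
s=env.state(); print(s['ee_pos'],s['force'],s['gripper_width'],w2l(s['ee_pos']))
snap('side','s17',(200,130,380,275),4)
p=L(0,133);go([p[0],p[1],40],93.46)
E
```

```text
[579.57007609 -24.21226629  39.30751747] [-0.11416708  0.98392257  1.15116033] 11.723147762497625 [-1.000e-01  1.373e+02]
shift [-0.0075  0.0002 -0.0015] turn share 0.0033 dist 3.8
```

View pics/s17z.png

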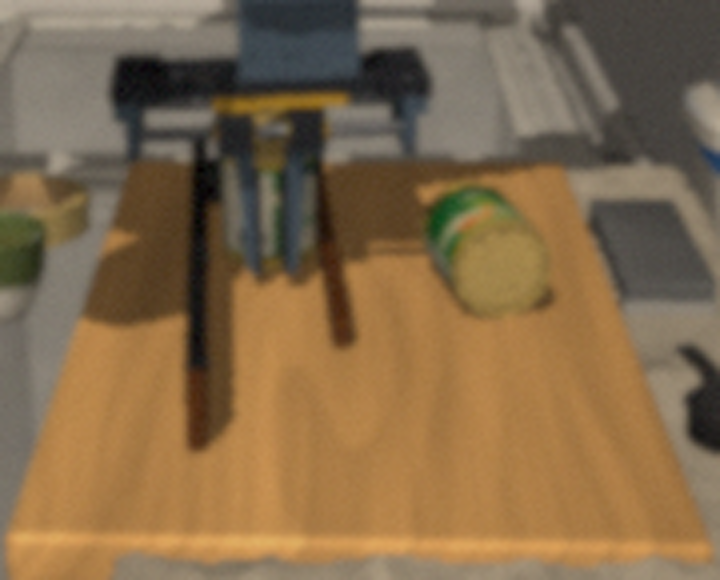

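arm_command([
  [0.87,-0.005,0,0,0],
  [0.87,-0.009,0,0,0],
  [0.87,-0.012,0,0,0],
  [0.87,-0.012,0,0,0],
])

```text
time_s: 19.5
ee_pos: [579.8, -28.4, 39.3]
ee_rot: [-179.3, -0.2, 93.5]
force: [-0.2, 8.4, 2.4]
gripper_width: 11.8
```

arm_command([
  [0.87,0.03,0,0,0],
  [0.87,0.06,0,-0.02,0],
  [0.87,0.06,0,-0.08,0],
  [0.8,0.06,0,-0.15,0],
  [0.5,0.06,0,-0.22,0],
  [0.2,0.06,0,-0.26,0],
  [0,0.05,-0.05,-0.26,0],
  [0,0.02,-0.12,-0.26,0],
])

```text
time_s: 20.17
ee_pos: [523.5, -22.0, 171.5]
ee_rot: [-179.6, -0.2, 93.7]
force: [-0.2, -0.5, 0.2]
gripper_width: 41.9
```

```bash
python3 - <<'E'
from lane import *
s=env.state(); print(s['ee_pos'])
go([472,-90,170],104)
E
```

```text
[523.46760174 -22.03929214 171.50740903]
shift [-0.129  -0.1114  0.0034] turn share -0.2293 dist 85.3
```

arm_command([
  [0,-0.04,-0.03,0,-0.05],
  [0,-0.08,-0.06,0,-0.11],
  [0,-0.11,-0.09,0,-0.17],
  [0,-0.129,-0.111,0,-0.229],
  [0,-0.129,-0.111,0,-0.229],
  [0,-0.129,-0.111,0,-0.229],
  [0,-0.129,-0.111,0,-0.229],
])

```text
time_s: 20.75
ee_pos: [472.8, -89.8, 171.8]
ee_rot: [-179.7, -0.2, 103.9]
force: [-0.1, -0.6, -0.1]
gripper_width: 88.8
```

```bash
python3 - <<'E'
from lane import *
s=env.state(); print(s['ee_pos'],s['qvel'])
snap('wrist','w18');snap('side','s18',(200,130,380,275),4);snap('top','t18',(150,155,360,285),3.8)
im=cv2.imread('pics/w18.png');cv2.imwrite('pics/w18a.png',cv2.resize(im[30:200,180:350],None,fx=4,fy=4,interpolation=cv2.INTER_CUBIC)[:600])
E
```

```text
[472.8339324  -89.76142015 171.7625254 ] [ 0.7223207   0.52863225 -0.38822628  0.09347681  0.08568275 -0.30814444]
```

View pics/w18.png

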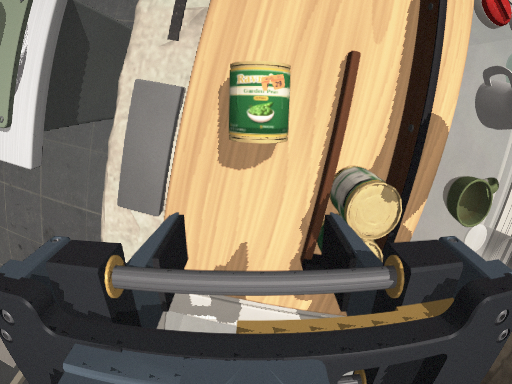

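View pics/w18a.png

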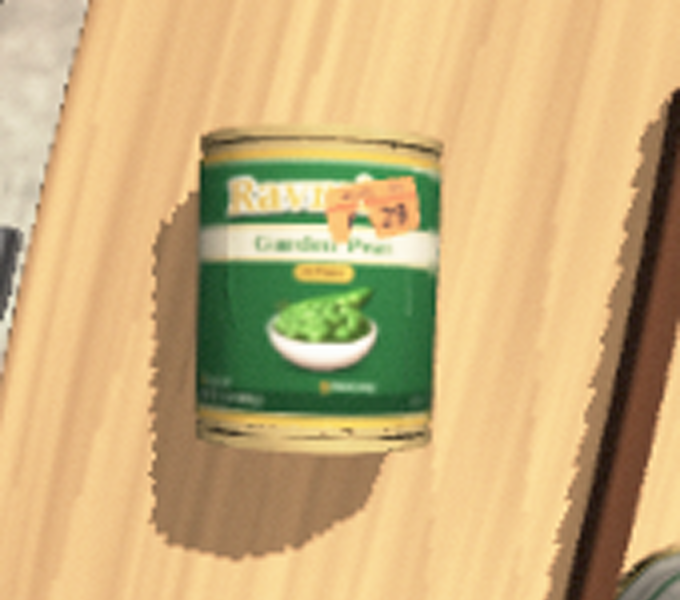

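View pics/t18z.png

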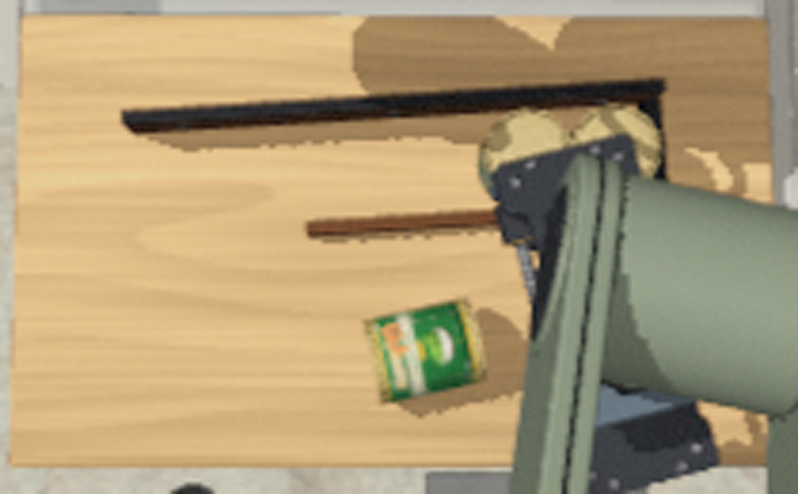

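```bash
python3 - <<'E'
from lane import *
st=ld('w18');W=lambda u,v:(180+u/4,30+v/4);T=lambda u,v:(150+u/3.8,155+v/3.8)
P1=[];P2=[]
for w,t in [((202,138),(385,402)),((440,140),(367,321)),((198,442),(486,378)),((431,444),(466,299))]:
    a=at('wrist',*W(*w),57.7,st);b=at('top',*T(*t),57.7);P1.append(a);P2.append(b)
    print(a,b,tri([ray('wrist',*W(*w),st),ray('top',*T(*t))]))
for P in (P1,P2):
    P=np.array(P);print('centre',P.mean(0),'lid',P[:2].mean(0),'bot',P[2:].mean(0),'ang',np.degrees(np.arctan2(-(P[:2].mean(0)-P[2:].mean(0))[0],(P[:2].mean(0)-P[2:].mean(0))[1])))
E
```

```text
[422.6  21.6  57.7] [419.8  17.5  57.7] (array([422.1,  19. ,  71. ]), [2.3, 2.3])
[477.   35.   57.7] [472.9  29.3  57.7] (array([473. ,  29.3,  96.7]), [1.0, 1.0])
[438.8 -50.1  57.7] [435.2 -49.2  57.7] (array([436.4, -51.7,  39.6]), [1.8, 1.8])
[493.5 -36.8  57.7] [487.2 -36.4  57.7] (array([485.3, -31.6, 116.5]), [0.6, 0.6])
centre [457.975  -7.575  57.7  ] lid [449.8  28.3  57.7] bot [466.15 -43.45  57.7 ] ang 12.837050877572164
centre [453.775  -9.7    57.7  ] lid [446.35  23.4   57.7 ] bot [461.2 -42.8  57.7] ang 12.643307515788129
```

```bash
python3 - <<'E'
from lane import *
go([450,17.8,130],102.8);go([450,17.8,39.5],102.8)
E
```

```text
shift [0.2188 0.0082 0.084 ] turn share 0.0273 dist 117.3
shift [0.218  0.0093 0.265 ] turn share 0.0273 dist 171.7
```

arm_command([
  [0,0.06,0.004,0.02,0.02],
  [0,0.12,0.008,0.05,0.027],
  [0,0.17,0.008,0.08,0.027],
  [0,0.21,0.009,0.084,0.027],
  [0,0.219,0.009,0.084,0.027],
  [0,0.219,0.009,0.1,0.027],
  [0,0.219,0.009,0.1,0.027],
])

```text
time_s: 21.48
ee_pos: [450.3, 18.0, 121.2]
ee_rot: [-179.6, -0.2, 102.9]
force: [-0.7, -0.3, -0.8]
gripper_width: 91.1
```

```bash
python3 - <<'E'
from lane import *
s=env.state(); print(s['ee_pos'])
snap('wrist','w19')
go([450,17.8,39.5],102.8)
E
```

```text
[450.31237382  17.99172254 121.1602833 ]
shift [-0.      0.0002  0.1642] turn share 0.0006 dist 82.1
```

View pics/w19.png

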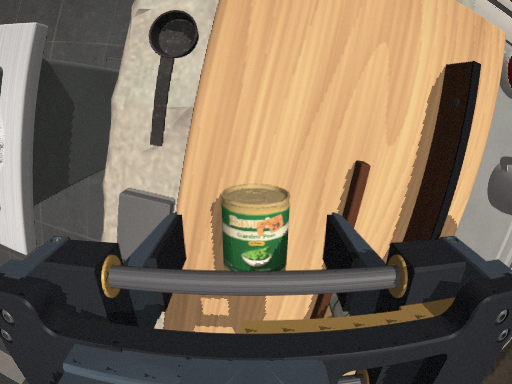

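arm_command([
  [0,0,0,0.05,0],
  [0,0,0,0.1,0],
  [0,0,0,0.14,0],
  [0,0,0,0.157,0],
  [0,0,0,0.162,0],
  [0.3,0,0,0.162,0],
  [0.4,0,0,0.162,0],
  [0.5,0,0,0.162,0],
], squeeze=5)

```text
time_s: 22.2
ee_pos: [451.0, 17.6, 41.7]
ee_rot: [-179.8, -0.2, 102.8]
force: [0.5, 0.1, 0.1]
gripper_width: 73.9
```

arm_command([
  [0.6,0,0,0,0],
  [0.6,0,0,0,0],
  [0.7,0,0,0,0],
  [0.7,0,0,0,0],
  [0.7,0,0,0,0],
  [0.7,0,0,0,0],
])

```text
time_s: 22.7
ee_pos: [451.5, 17.7, 42.3]
ee_rot: [-179.8, -0.2, 102.8]
force: [-0.6, 0.1, 6.6]
gripper_width: 57.4
```

arm_command([
  [0.7,-0.009,0,-0.018,0],
  [0.7,-0.019,0,-0.034,0],
  [0.7,-0.032,0,-0.047,0],
  [0.7,-0.046,0,-0.059,0],
  [0.7,-0.062,0,-0.069,0],
  [0.7,-0.077,0,-0.076,0],
  [0.7,-0.077,0,-0.076,0],
])

```text
time_s: 23.28
ee_pos: [461.2, -21.5, 80.9]
ee_rot: [-179.9, -0.1, 102.7]
force: [0.1, -0.6, -2.2]
gripper_width: 57.2
```

```bash
python3 - <<'E'
from lane import *
s=env.state(); print(s['ee_pos'],s['force'],s['gripper_width'])
snap('wrist','w20');snap('side','s20',(200,130,380,275),4)
E
```

```text
[461.23576364 -21.4508639   80.94189781] [ 0.08013803 -0.58470327 -2.19305516] 57.17081113541751
```

View pics/w20.png

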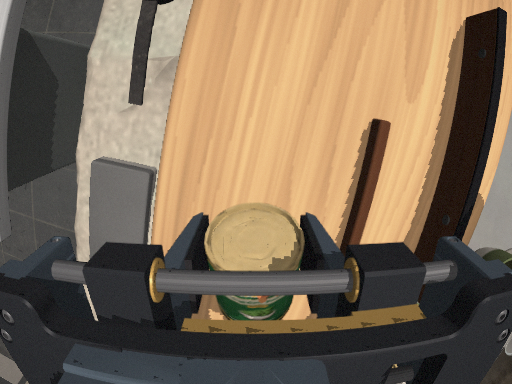

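View pics/s20z.png

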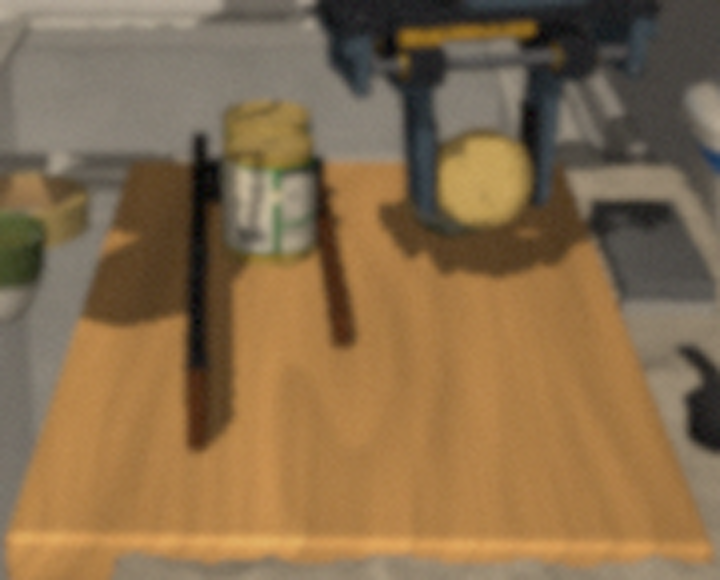

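arm_command([
  [0.7,-0.017,0,-0.006,0],
  [0.7,-0.035,0,-0.008,0],
  [0.7,-0.053,0,-0.008,0],
  [0.7,-0.071,0,-0.008,0],
  [0.7,-0.088,0,-0.006,0],
  [0.7,-0.106,0,-0.002,0],
  [0.7,-0.106,0,-0.002,0],
])

```text
time_s: 23.97
ee_pos: [472.1, -73.7, 80.5]
ee_rot: [-179.8, -0.2, 102.7]
force: [0.0, -0.5, -2.4]
gripper_width: 57.4
```

```bash
python3 - <<'E'
from lane import *
s=env.state(); print(s['ee_pos'],s['force'],s['gripper_width'])
snap('wrist','w21');snap('side','s21',(200,130,380,275),4)
E
```

```text
[472.11019578 -73.71902169  80.48697437] [ 0.00745037 -0.49102509 -2.3777578 ] 57.386660689000806
```

View pics/w21.png

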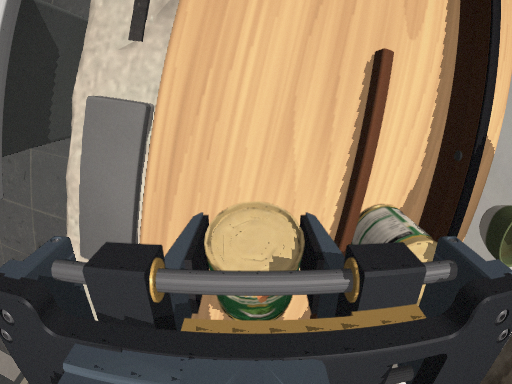

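View pics/s21z.png

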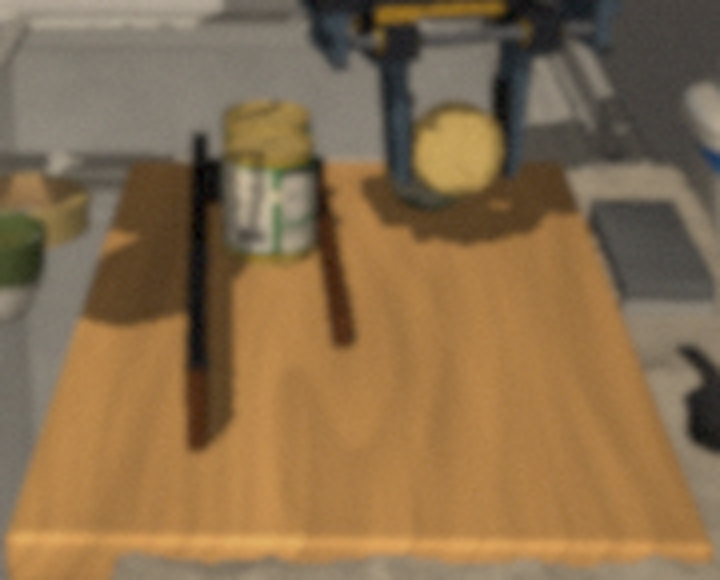

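arm_command([
  [0.7,0,0,0,0],
  [0.7,0,0,0,0],
  [0.7,-0.005,0,0.006,0],
  [0.7,-0.012,0,0.012,0],
  [0.7,-0.02,0,0.012,0],
  [0.7,-0.03,0,0.01,0],
  [0.7,-0.04,0,0.008,0],
  [0.7,-0.05,0,0.006,0],
], squeeze=3)

```text
time_s: 24.73
ee_pos: [476.7, -97.4, 77.2]
ee_rot: [-179.7, -0.2, 102.7]
force: [0.3, -0.3, -3.0]
gripper_width: 57.7
```

```bash
python3 - <<'E'
from lane import *
s=env.state(); print(s['ee_pos'],s['force'],s['gripper_width'])
snap('wrist','w22');snap('side','s22',(200,130,380,275),4)
E
```

```text
[476.7379342  -97.39542139  77.15125576] [ 0.33445717 -0.26152095 -3.04375217] 57.73810490268527
```

View pics/w22.png

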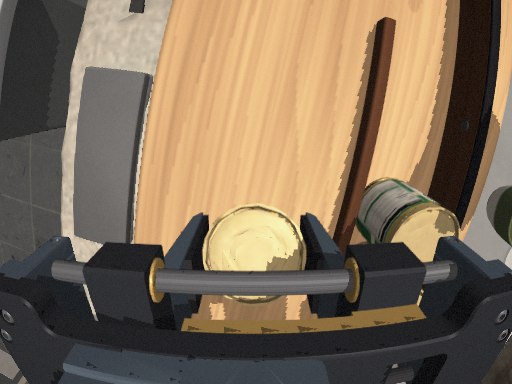

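View pics/s22z.png

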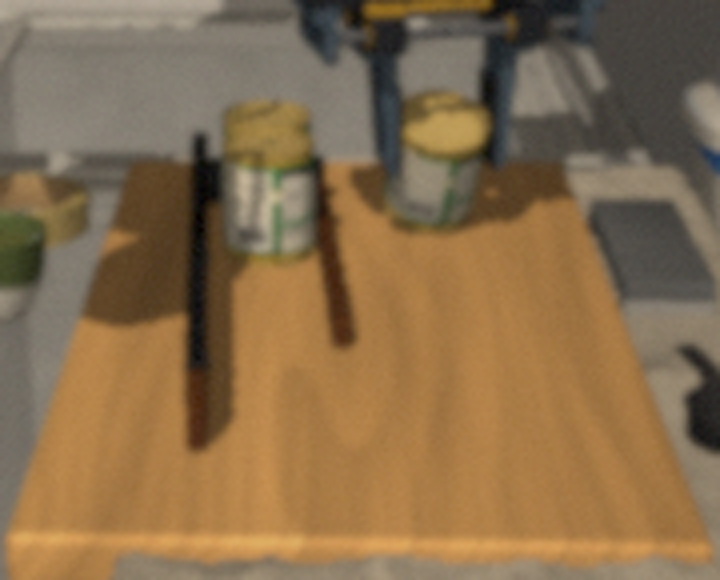

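arm_command([
  [0.7,-0.006,0,0.004,0],
  [0.7,-0.012,0,0.006,0],
  [0.7,-0.02,0,0.006,0],
  [0.7,-0.028,0,0.006,0],
  [0.7,-0.036,0,0.006,0],
  [0.7,-0.044,0,0.006,0],
  [0.7,-0.044,0,0.006,0],
])

```text
time_s: 25.42
ee_pos: [482.2, -119.9, 74.2]
ee_rot: [-179.8, -0.2, 102.6]
force: [-1.0, 0.5, -2.5]
gripper_width: 57.2
```

```bash
python3 - <<'E'
from lane import *
s=env.state(); print(s['ee_pos'],s['force'],s['gripper_width'])
snap('wrist','w23');snap('side','s23',(200,130,380,275),4)
E
```

```text
[ 482.20507758 -119.93221422   74.17129263] [-1.04776777  0.46410287 -2.48875877] 57.21297623852754
```

View pics/w23.png

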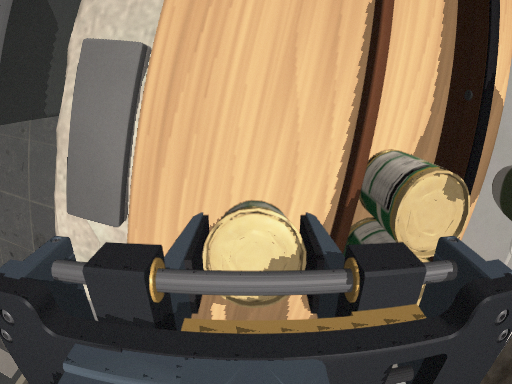

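View pics/s23z.png

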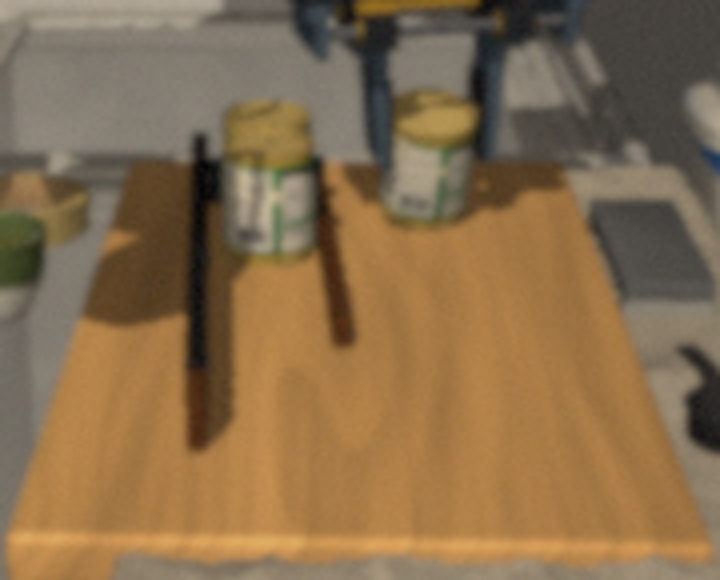

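arm_command([
  [0.7,0,0,0.003,0],
  [0.7,0,0,0.006,0],
  [0.7,0,0,0.009,0],
  [0.7,0,0,0.009,0],
])

```text
time_s: 25.85
ee_pos: [482.5, -119.6, 70.0]
ee_rot: [-179.8, -0.2, 102.6]
force: [0.7, -3.0, 3.4]
gripper_width: 57.4
```

arm_command([
  [0.3,0,0,0,0],
  [0,0,0,0,0],
  [0,0,0,0,0],
  [0,0,0,0,0],
  [0,0,0,-0.01,0.08],
  [0,0,0,-0.022,0.16],
  [0,0,0,-0.022,0.204],
  [0,0,0,-0.022,0.204],
])

```text
time_s: 26.52
ee_pos: [482.6, -119.6, 81.2]
ee_rot: [-179.8, -0.1, 93.4]
force: [0.4, -0.0, -0.5]
gripper_width: 90.9
```

```bash
python3 - <<'E'
from lane import *
s=env.state(); print(s['ee_pos'],s['force'],s['gripper_width'],s['ee_rot'])
snap('wrist','w24');snap('side','s24',(200,130,380,275),4)
E
```

```text
[ 482.61120699 -119.55170473   81.1531901 ] [ 0.37679989 -0.04040375 -0.54020295] 90.92922939909964 [-1.79816203e+02 -1.27152493e-01  9.34046423e+01]
```

View pics/w24.png

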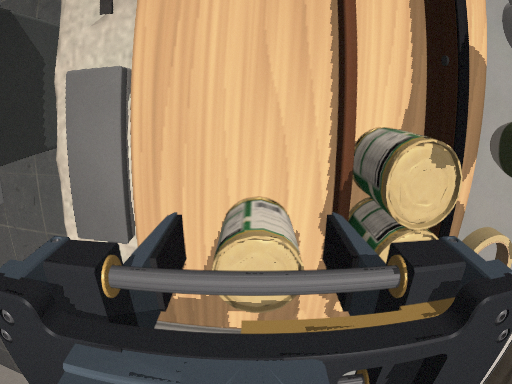

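View pics/s24z.png

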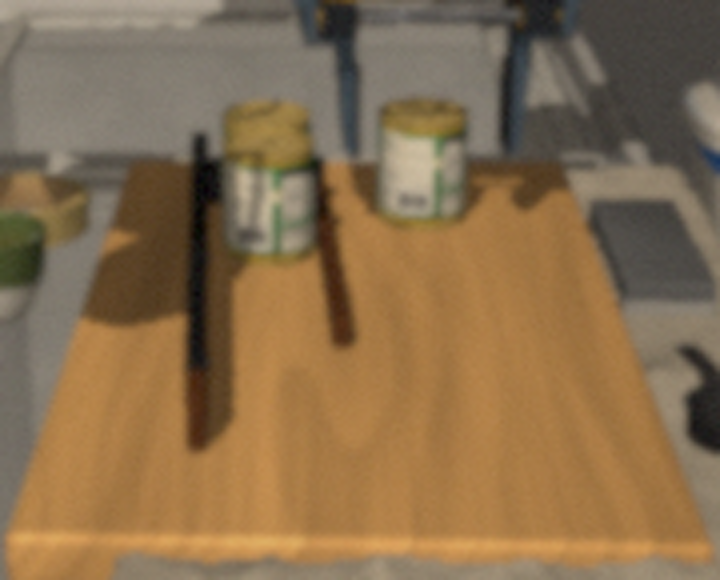

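```bash
python3 - <<'E'
from lane import *
print(at('wrist',257,271,101,ld('w24')), at('wrist',254,240,101,ld('w14')),ld('w14')['ee_pos'])
E
```

```text
[ 486.  -132.3  101. ] [570.2 137.8 101. ] [569.6629576456886, 129.20068864391575, 80.10149098000916]
```

arm_command([
  [0,-0.015,0.003,0,0],
  [0,-0.03,0.003,0.002,0],
  [0,-0.03,0.003,0.003,0],
  [0.3,-0.03,0.003,0.003,0],
  [0.5,-0.03,0.003,0.003,0],
  [0.7,-0.03,0.003,0.003,0],
  [0.8,-0.03,0.003,0.003,0],
  [0.8,-0.03,0.003,0.003,0],
], squeeze=18)

```text
time_s: 27.28
ee_pos: [484.7, -134.3, 79.3]
ee_rot: [-179.8, -0.1, 93.5]
force: [-0.7, -0.1, -0.1]
gripper_width: 60.6
```

arm_command([
  [0.8,0,0,0,0],
  [0.8,0,0,0,0],
])

```text
time_s: 27.45
ee_pos: [485.0, -134.2, 79.4]
ee_rot: [-179.8, -0.1, 93.5]
force: [1.0, 0.1, 0.4]
gripper_width: 57.0
```

```bash
python3 - <<'E'
from lane import *
s=env.state(); print(s['ee_pos'],s['force'],s['gripper_width'],w2l(s['ee_pos']))
for l in [(-110,100),(-105,292),(0,292)]:
    p=L(*l);print(l,p);go([p[0],p[1],115],93.46)
E
```

```text
[ 485.03978928 -134.21407238   79.4025334 ] [0.96420491 0.10539404 0.44982642] 56.96835886751956 [-101.1   33.2]
(-110, 100) [472.1 -68.1  29. ]
shift [ 0.1337 -0.0179 -0.0708] turn share 0.0013 dist 76.2
(-105, 292) [465.6 123.8  29. ]
shift [ 0.5176 -0.0073 -0.07  ] turn share 0.0013 dist 261.2
(0, 292) [570.4 130.2  29. ]
shift [ 0.5175  0.2026 -0.0707] turn share 0.0013 dist 280.1
```

arm_command([
  [0.8,0,0,-0.03,0],
  [0.8,0.01,0,-0.07,0],
  [0.8,0.07,0,-0.07,0],
  [0.8,0.14,0,-0.07,0],
  [0.8,0.21,0,-0.07,0],
  [0.8,0.28,0,-0.07,0],
  [0.8,0.35,0,-0.07,0],
  [0.8,0.42,0,-0.07,0],
])

```text
time_s: 28.12
ee_pos: [471.2, 76.8, 114.5]
ee_rot: [-179.7, -0.1, 93.5]
force: [1.6, -0.6, -1.3]
gripper_width: 56.9
```

```bash
python3 - <<'E'
from lane import *
s=env.state(); print(s['ee_pos'],s['force'],s['gripper_width'],w2l(s['ee_pos']))
for l in [(0,294)]:
    p=L(*l);print(l,p);go([p[0],p[1],115],93.46)
snap('wrist','w25')
E
```

```text
[471.21723606  76.82533902 114.50826362] [ 1.6498443  -0.64374869 -1.31446567] 56.91235234094348 [-102.2  244.7]
(0, 294) [570.3 132.2  29. ]
shift [ 0.0984  0.2046 -0.0017] turn share 0.0011 dist 113.5
```

View pics/w25.png

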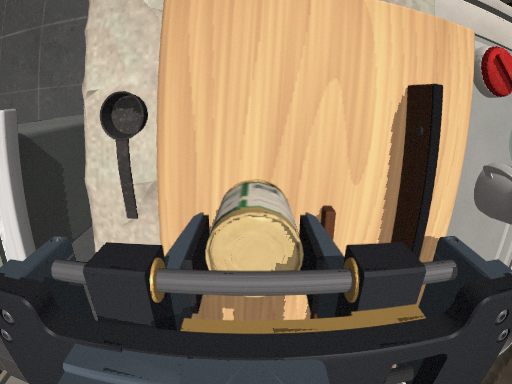

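Held upright. Move to the mouth, then lower.

arm_command([
  [0.8,0.04,0.01,0,0],
  [0.8,0.08,0.03,0,0],
  [0.8,0.098,0.07,0,0],
  [0.8,0.098,0.12,0,0],
  [0.8,0.098,0.17,0,0],
  [0.8,0.098,0.204,0,0],
  [0.8,0.098,0.204,0.02,0],
  [0.8,0.098,0.204,0.04,0],
])

```text
time_s: 28.83
ee_pos: [569.6, 137.7, 93.5]
ee_rot: [-179.7, -0.4, 93.6]
force: [0.7, -0.1, -2.9]
gripper_width: 56.6
```

```bash
python3 - <<'E'
from lane import *
s=env.state(); print(s['ee_pos'],s['force'],s['gripper_width'],w2l(s['ee_pos']))
for l in [(0,294)]:
    p=L(*l);print(l,p);go([p[0],p[1],79.5],93.46)
E
```

```text
[569.63754663 137.72897754  93.48724782] [ 0.72756907 -0.08174324 -2.94054129] 56.60974390738207 [ -0.3 299.6]
(0, 294) [570.3 132.2  29. ]
shift [-0.0113  0.0008  0.0279] turn share 0.0034 dist 15.1
```

arm_command([
  [0.8,-0.01,0,0.01,0],
  [0.8,-0.011,0,0.018,0],
  [0.8,-0.011,0,0.024,0],
  [0.8,-0.011,0,0.027,0],
  [0.8,-0.011,0,0.028,0],
])

```text
time_s: 29.25
ee_pos: [569.2, 132.3, 79.7]
ee_rot: [-179.7, -0.4, 93.6]
force: [-1.1, -0.2, -0.8]
gripper_width: 57.0
```

arm_command([
  [0.3,0,0,0,0],
  [0,0,0,0,0],
  [0,0,0,0,0],
  [0,0,0,-0.04,0],
  [0,0,0,-0.08,0],
  [0.4,0.05,0,-0.08,0],
  [0.87,0.1,0.002,-0.08,0],
  [0.87,0.12,0.002,-0.08,0],
])

```text
time_s: 29.92
ee_pos: [567.4, 194.4, 121.2]
ee_rot: [-179.8, -0.5, 93.7]
force: [0.2, 0.0, -0.1]
gripper_width: 72.9
```

```bash
python3 - <<'E'
from lane import *
s=env.state(); print(s['ee_pos'],s['force'],s['gripper_width'],w2l(s['ee_pos']))
p=L(0,354);go([p[0],p[1],40],93.46)
snap('side','s26',(200,130,380,275),4)
E
```

```text
[567.37204939 194.36152766 121.17358351] [ 0.17777998  0.04680468 -0.11205645] 72.90324147257876 [  0.9 356.2]
shift [-0.0059 -0.0013  0.1623] turn share 0.0046 dist 81.2
```

View pics/s26z.png

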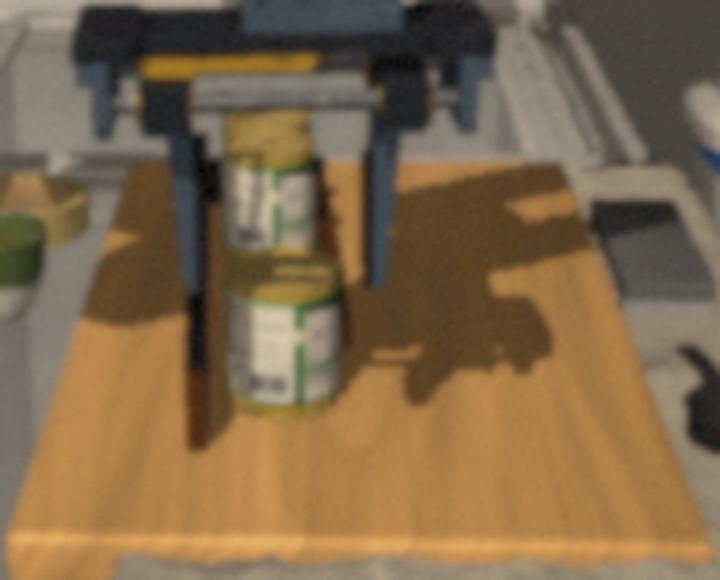

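Standing at the mouth. Close the fingers behind it, lower, and push.

arm_command([
  [0.87,-0.004,-0.001,0,0],
  [0.87,-0.004,-0.001,0,0],
  [0.87,-0.004,-0.001,0,0],
  [0.87,-0.004,-0.001,0,0],
  [0.87,-0.004,-0.001,0.04,0],
  [0.87,-0.004,-0.001,0.09,0],
  [0.87,-0.004,-0.001,0.135,0],
  [0.87,-0.004,-0.001,0.157,0],
])

```text
time_s: 30.63
ee_pos: [564.6, 192.3, 39.5]
ee_rot: [-179.5, -0.4, 93.7]
force: [-1.5, 0.1, -0.9]
gripper_width: 15.9
```

arm_command([
  [0.87,-0.02,0,0,0],
  [0.87,-0.04,0,0,0],
  [0.87,-0.06,0,0,0],
  [0.87,-0.08,0,0,0],
  [0.87,-0.1,0,0,0],
  [0.87,-0.12,0,0,0],
  [0.87,-0.14,0,0,0],
  [0.87,-0.16,0,0,0],
])

```text
time_s: 31.3
ee_pos: [570.4, 111.8, 39.8]
ee_rot: [-179.6, -0.5, 93.7]
force: [0.5, 3.2, 3.0]
gripper_width: 11.9
```

```bash
python3 - <<'E'
from lane import *
s=env.state(); print(s['ee_pos'],s['force'],s['gripper_width'],w2l(s['ee_pos']))
snap('side','s27',(200,130,380,275),4)
p=L(0,190.5);go([p[0],p[1],40],93.46)
E
```

```text
[570.42808411 111.78240603  39.75682   ] [0.46967746 3.24935452 2.96082236] 11.918343758056114 [ -1.1 273.6]
shift [-0.1625  0.002  -0.002 ] turn share 0.0042 dist 81.2
```

View pics/s27z.png

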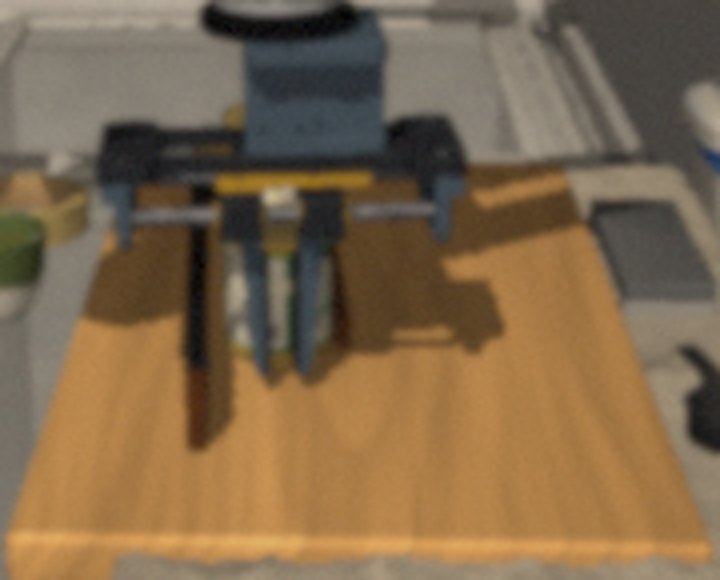

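arm_command([
  [0.87,-0.02,0.002,0,0],
  [0.87,-0.04,0.002,0,0],
  [0.87,-0.06,0.002,0,0],
  [0.87,-0.08,0.002,0,0],
  [0.87,-0.1,0.002,0,0],
  [0.87,-0.12,0.002,0,0],
  [0.87,-0.138,0.002,0,0],
  [0.87,-0.15,0.002,0,0],
])

```text
time_s: 32.02
ee_pos: [576.2, 34.0, 39.1]
ee_rot: [-179.6, -0.4, 93.6]
force: [0.5, 3.0, 3.3]
gripper_width: 11.9
```

arm_command([
  [0.87,-0.004,0,0,0],
  [0.87,-0.008,0,0,0],
  [0.87,-0.012,0,0,0],
  [0.87,-0.015,0,0,0],
  [0.87,-0.015,0,0,0],
])

```text
time_s: 32.43
ee_pos: [576.5, 28.9, 39.2]
ee_rot: [-179.6, -0.6, 93.5]
force: [-0.2, 10.7, 2.8]
gripper_width: 11.8
```

arm_command([
  [0.87,0.03,0,0,0],
  [0.87,0.06,0,-0.02,0],
  [0.87,0.09,0,-0.08,0],
  [0.8,0.13,0,-0.15,0],
  [0.5,0.19,0,-0.22,0],
  [0.2,0.26,0,-0.28,0],
  [0,0.34,0,-0.3,0],
  [0,0.42,-0.05,-0.3,0],
])

```text
time_s: 33.1
ee_pos: [549.9, 227.5, 194.2]
ee_rot: [179.9, -0.7, 93.5]
force: [0.5, 1.4, -0.5]
gripper_width: 41.9
```

arm_command([
  [0,0.06,-0.06,0,0],
  [0,0.12,-0.12,0,0],
  [0,0.18,-0.2,0,0],
  [0,0.2,-0.26,0,0],
  [0,0.2,-0.26,0,0],
])

```text
time_s: 33.52
ee_pos: [407.7, 320.4, 194.5]
ee_rot: [-179.8, -0.6, 93.8]
force: [-0.6, -0.7, -1.0]
gripper_width: 75.4
```

```bash
python3 - <<'E'
from lane import *
s=env.state(); print(s['ee_pos'],s['force'])
snap('side','s28',(200,130,380,275),4);snap('top','t28',(150,155,360,285),3.8)
E
```

```text
[407.67024649 320.40222958 194.51346122] [-0.61014038 -0.72367901 -0.99409335]
```

View pics/s28z.png

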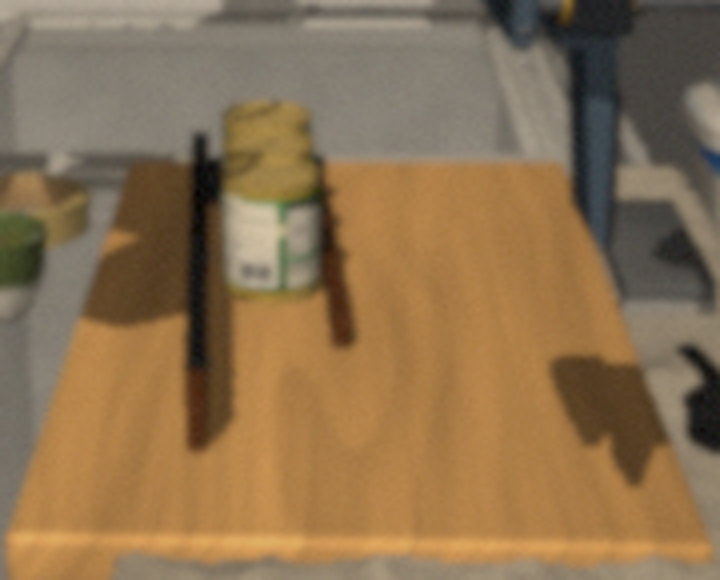

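View pics/t28z.png

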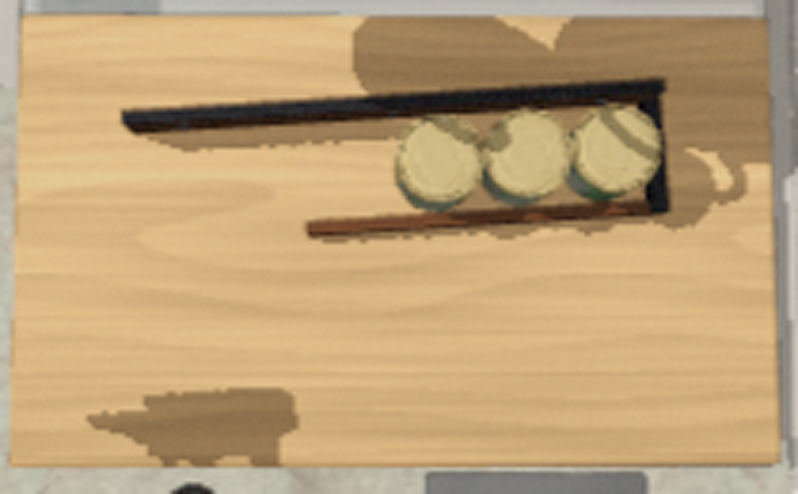

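View pics/t28.png

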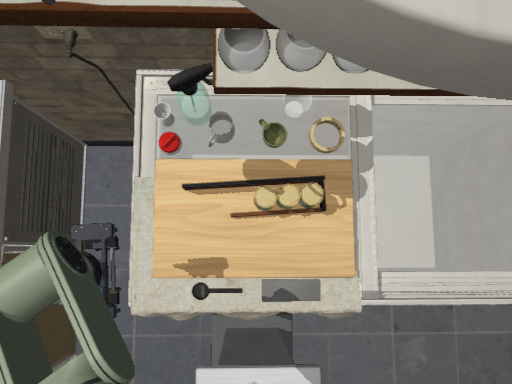

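```bash
python3 - <<'E'
from lane import *
T=lambda u,v:(150+u/3.8,155+v/3.8)
for p in [(616,150),(527,155),(440,162)]: print(w2l(at('top',*T(*p),101)))
E
```

```text
[-4.8 30.5]
[-4.6 88.3]
[ -5.8 144.6]
```

```bash
python3 - <<'E'
from workcell import env
s=env.state(); print(s['time_s'],abs(s['qvel']).max())
print(env.job_done())
E
```

```text
33.6167 2.609803156112114
the job is handed in; nothing more can be done
None
```

All three tins that were present are standing lid up in the lane in one closed row from the end stop, released. I saw no fourth tin. The job was handed in at about 34 s.

- **What I did:** I stood up the fallen tin, tin_a, by its lid end in a light grip. Each tin was put down against the fence at the mouth and slid in with low, nearly closed fingers pushing from behind. Each push ended against the stop or the row at about 8–11 N.
- **Last top view:** the tins' centres read at lane y of about 30, 88 and 145 mm, all within the required ranges. Lane x read about -5 to -6 mm. That is inside the 10 mm limit, but slightly more than the about 5 mm the fence and kerb allow, so I put the difference down to calibration error. The bystanders look unmoved, and the robot is clear of everything.
- **One thing went wrong and was mended:** I first slid the first tin while still gripping it high, and it tilted in the pads inside the lane. I estimated roughly 20 degrees by eye and did not measure it or the tin's height. By geometry its bottom should have stayed under the 41 mm limit for a lifted upright tin. I drew it back towards the mouth, where it stood upright again, and then pushed it in from behind.
- **Disagreements:** single-view positions from the wrist and top cameras differed by 2–5 mm. Most triangulated lid heights were within about 10 mm of the stated height, but some corner points on the lying tin were up to about 60 mm too high, so I used the stated heights.
- **Not settled at hand-in:** the arm was still moving slightly when I handed in, at up to 2.6 degrees/s, well away from the tins.

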